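# Lock the bench hatch with a hairpin clip

## Robot

A 7-joint arm with a two-finger parallel gripper is mounted at the origin on the work surface. World frame = base frame: x ahead of the robot, y to its left, z up, the work surface at z = 0. Lengths are in mm, angles in degrees, forces in N, time in s.
With the tool pointing down it reaches from about 400 to 875 mm from the base axis. Payload 4.4 kg.
Tool frame: the origin (TCP) lies at the very end of the fingers, on their centre line; the grasp point (between the pads) lies 19 mm behind it (robot.tcp_to_grasp is the distance from the TCP to the grasp point, in mm); y points along the fingers, z is the direction in which the jaws open and shut, and the axes are right-handed (so a half turn about y gives the same grasp; the last joint's range is limited). The gripper opens to 85 mm and grips with 20 to 120 N. Pads are 22 mm wide; open, the fingers measure 114 mm over their backs; the gripper's body (76 mm by 85 mm) begins 54 mm behind the grasp point. The pads swing forward as they close: fully open they stand 13 mm farther back than shut.
Start: joints at [67.048, 36.005, 2.206, 86.941, -1.547, 57.084, -1.146], TCP at [213.607, -613.914, 192.413] pointing down, gripper open.
Joint ranges: [-175.42, 175.42], [-21.48, 121.26], [-71.46, 75.88], [10.55, 141.38], [-63.04, 243.04], [13.31, 113.54], [-168.57, 168.57]. Speed limits (degrees/s): [147.25, 147.25, 180, 180, 180, 180, 180].

## Interface

Orientations are given as [roll, pitch, yaw] about the fixed x, y, z axes, in that order (R = Rz(yaw) Ry(pitch) Rx(roll)).
In Python, from bench import robot gives the robot as it stands.
- The arm moves only by the shell command python3 -m jog 'ROWS' [FORCE]. ROWS is text: rows parted by semicolons, each of 7 numbers parted by spaces: the closure, from -1 (fully open) to 1 (shut), then the shift along the tool's x, y, z in cm, then the turn, a rotation vector about the tool's x, y, z in degrees. A call has 1 to 5 rows; each row is the pose to reach, as a shift and turn from the pose commanded when the call began, along the tool's axes at that moment; what a row does not reach only later rows make up. A row lasts 1/12 s, in which the tool goes at most 41.7 mm and 7.16 degrees, less where a joint would pass 70% of its speed; a pose out of reach is approached as far as the arm can. A call with a gripper value outside its range is refused whole. The fingers move at their own pace and stop on an object; FORCE is the grip in N (left out, the last holds). Time passes only in rows, so rows that repeat a pose let the fingers close. It gives the time, the measured TCP pose, the force and the opening at its end, in the units of the state.
- robot.observe(): the state, without advancing time (a new reading comes with each control period).
- robot.snapshot(name): name is "scene" or "top" or "wrist"; returns a dict with "pixels" (480x640x3 uint8, blue, green, red), "fx", "fy", "cx", "cy" (pixels), "k1" (the pictures are not rectified: a ray, as slopes to the right and down, at radius r is drawn at 1 + k1 r^2 times it, then the intrinsics apply), "rvec" (rotation vector, rad) and "tvec" (3), from world to camera coordinates, as OpenCV has them. Camera axes: x right, y down, z forward; pixel columns grow to the right and rows downward; lengths in mm; the calibration is good to about 2 mm. A picture is of the moment at which its call begins. There is no depth.
- robot.finish_job(): hands the job in, once; it reports no verdict.
Trained networks look in a picture, given as the dict that the camera call returned (one of the last four; its "shot" number tells which), for a name from the list of things; names that differ only in an ending like _2 or _b are one class to them, and where a whole thing is asked for, a point or a joint stands for the part that bears it (a point fixed in the world has none). Each returns a list of dicts, best first, with "conf" (0 to 1); they miss things now and then, are a little off and sometimes report something else, mostly with a low value. They report only what shows in the picture. A call takes as long as a camera call. They do not tell look-alikes from the thing itself.
- robot.boxes_of(picture, thing): "box" ([centre column, centre row, width, height] as shares, 0 to 1, of the picture: columns of its width, rows of its height, round what is visible of it).
- robot.spot_point(picture, thing): "position" ([column, row] as shares, 0 to 1, of the picture: columns of its width, rows of its height: a listed point, or the origin of a listed thing).
The state is a dict: "clock": time; "joint_pos": joint angles; "qd": joint speeds; "tau": joint torques, N m; "tool_pos": TCP position; "tool_rot": TCP orientation; "ft_force": force on the tool from outside, world axes, zero at the start; "moment": the same for the moment, N m; "finger_gap": finger opening in mm.
Only numpy, scipy, OpenCV 4.12 (cv2) and the standard library are available. Lean on these libraries where they do the work, as an engineer would, in place of code of your own. Each camera call takes 0.05 s, during which the arm holds its last target.

## Task

Lock the bench's storage hatch: fold the raised steel hasp down flat over the upright headed pin, then take the hairpin spring clip and push it level, mouth first, along the hatch onto the pin's neck above the hasp until it snaps past its bulge, and leave it there fully home, let go of. The pin slides away in a slot as you push, never equally far, before it holds; keep pushing gently until you feel the snap, then stop: never load the clip with more than 17 N. Leave the other things on the bench where they stand.

Things in the scene. Friction and masses are not known exactly. Their poses are not given: they have to be found in the camera images.
- hatch: Fixed dark brown board, 170 (x) x 190 (y) x 22 mm high, with a steel hasp and, at its centre, an upright headed steel pin. Origin under its centre, on the bench. Its level x axis is the way the clip is pushed on (away from the robot). Pushed, the pin slides along +x against a weak spring (2.4 to 4.5 N) for 4 to 32 mm (unknown, new each time), then meets a stiff stop (12 N/mm); let go, it returns.
- pin_groove (a point): Middle of the pin's neck with the pin at rest (fixed to the hatch: it does not follow the pin), 46 mm above the bench; axes as the hatch's. The neck, 10 mm in diameter and 10 mm high, lies between a collar (20 mm wide, top 41 mm above the bench) and the pin's head (22 mm wide, 51 to 58 mm above the bench).
- hasp (a joint): Hasp angle, rad: 0 folded flat (hard stop), growing as raised; stays where left, 2 N at its end folds it. A 4 mm steel plate with a window for the pin, 119 mm long, 68 mm wide (-16 to +52 mm along hatch x from the pin). Its hinge lies along hatch x, 66 mm from the pin on the hatch's +y side, 38 mm above the bench; flat, it reaches towards -y, its upper face 40 mm above the bench.
- hasp_end (a point): A point on the upper face of the hasp's solid end, 105 mm from the hinge axis and 18 mm to the hatch's +x of the pin. Moves with the hasp; press here to fold it (folded down, it is 39 mm from the pin's axis towards the hatch's -y).
- clip_grip (a point): Centre of the clip's black plastic grip: a straight-sided block 39 mm long (x), 20 mm wide (y), 14 mm high; lies on the bench, centre 7 mm up. Axes as the clip's: x towards the clip's open mouth, z up. The clip weighs about 0.1 kg and is 105 mm long in all.
- clip_seat (a point): Where the axis of the neck comes when the clip is home: 55.5 mm ahead (+x) of clip_grip, same height; axes as the clip's. Two sprung 6 mm wire legs reach 24 mm past it, with a flared mouth 22 mm wide and, 6.5 mm past the seat, a bulge leaving a gap of 4 mm. A tongue behind the seat stops the neck. Pushing on takes a peak of 8 to 13 N; the force falls by half or more as it snaps.
- lantern: Glass storm lantern, 110 mm diameter, 230 mm high, standing; origin under its centre. A bystander.
- flowerpot: White ceramic flowerpot, 110 mm wide, 100 mm high; origin under its centre. A bystander.
- saucer: Terracotta-coloured plastic plant saucer, 140 mm wide, 22 mm high; origin under its centre. A bystander.
- spout_cap: Yellow plastic watering spout cap, 48 mm wide, 42 mm high; origin under its centre. A bystander.
- slug: Loose dark steel slug, 10 (x) x 22 x 9 mm, in the slot on the hatch just beyond the pin (+x side), under the hasp; the pin pushes it ahead until it meets the stop, and it stays there. Not to be handled. Origin under its centre.
Mind the look-alikes: they are no part of the job. Leave any green, red or yellow look-alike of the part that bears clip_grip alone.

How it is judged:
By the outcome, as a careful person would: the job done as asked, in the order asked, and still so for the second after the job is handed in, with the robot touching nothing.
It also fails if it takes over 67 s, if anything falls off the work surface, if the arm or the gripper's body presses on something with over 40 N, if the wrist force passes 120 N, or if a joint passes its speed limit or range.

## Working session

There is one attempt and no reset: what is moved stays moved. The work goes in short steps, Python scripts to look and compute and a shell command to move; the robot and the scene stay as the last step left them, time stands still between calls to the robot, and variables do not carry over. Pictures are saved under pics/ and viewed, and the job is handed in when it is done.

```bash
ls; mkdir -p pics; python3 - <<'E'
from bench import robot
import cv2
s=robot.observe(); print({k:s[k] for k in ('clock','tool_pos','tool_rot','ft_force','finger_gap')}, robot.tcp_to_grasp)
for n in ('scene','top'):
    p=robot.snapshot(n); cv2.imwrite(f'pics/{n}0.png',p['pixels'])
    print(n,[p[k] for k in('fx','fy','cx','cy','k1','rvec','tvec','shot')])
    for t in ('hatch','hasp','hasp_end','clip_grip','clip_seat','pin_groove','lantern','flowerpot','saucer','spout_cap','slug'):
        for b in robot.spot_point(p,t)[:4]: print(t,'pt',round(b['position'][0]*640,1),round(b['position'][1]*480,1),round(b['conf'],2))
E
```

```text
pics
{'clock': 0.0, 'tool_pos': array([ 213.38631457, -613.23655859,  191.49663488]), 'tool_rot': array([-9.01076282e+01, -1.93042445e-03, -1.60817224e+02]), 'ft_force': array([-0.22006434,  0.28588882, -0.59862664]), 'finger_gap': 85.61864460512798} 18.700000000000003
scene [453.0728669628334, 453.0728669628334, 319.2061451966687, 243.69454693586556, 0.022503137783802262, array([ 2.36053089,  0.80928447, -0.28307194]), array([-435.20030118, -154.43688502, 1215.92756831]), 1]
hatch pt 324.7 321.5 0.85Traceback (most recent call last):
  File "<stdin>", line 8, in <module>
ValueError: it knows: clip_grip, clip_seat, flowerpot, hasp_end, hatch, lantern, pin_groove, saucer, slug, spout_cap
```

```bash
python3 - <<'E'
from bench import robot
import cv2
for n in ('scene','top'):
    p=robot.snapshot(n); cv2.imwrite(f'pics/{n}1.png',p['pixels'])
    print(n,[p[k] for k in('fx','fy','cx','cy','k1','rvec','tvec','shot')])
    for t in ('hatch','hasp_end','clip_grip','clip_seat','pin_groove','lantern','flowerpot','saucer','spout_cap','slug'):
        print(t,[(round(b['position'][0]*640,1),round(b['position'][1]*480,1),round(b['conf'],2)) for b in robot.spot_point(p,t)[:5]])
E
```

```text
scene [453.0728669628334, 453.0728669628334, 319.2061451966687, 243.69454693586556, 0.022503137783802262, array([ 2.36053089,  0.80928447, -0.28307194]), array([-435.20030118, -154.43688502, 1215.92756831]), 2]
hatch [(327.1, 323.6, 0.62)]
hasp_end [(337.5, 300.3, 0.75), (327.6, 312.5, 0.2)]
clip_grip [(219.2, 329.6, 0.94), (117.9, 298.7, 0.8), (165.3, 354.6, 0.76), (200.3, 443.5, 0.7), (191.0, 373.7, 0.59)]
clip_seat [(213.3, 305.0, 0.97), (219.3, 389.1, 0.9), (132.9, 354.2, 0.69), (142.0, 297.9, 0.58), (162.5, 449.3, 0.56)]
pin_groove [(326.7, 310.8, 0.95)]
lantern [(450.1, 264.2, 0.94)]
flowerpot [(450.2, 182.4, 0.57)]
saucer [(305.4, 448.1, 0.59), (450.3, 182.3, 0.2)]
spout_cap [(388.6, 199.6, 0.82)]
slug [(331.3, 319.5, 0.42)]
top [446.34977755488404, 446.34977755488404, 318.567571936933, 243.39646428356875, -0.019497474935456106, array([ 2.13657944, -2.09333073,  0.17784277]), array([  53.49650249,  510.47581376, 1255.50920819]), 3]
hatch []
hasp_end [(362.0, 195.1, 0.63)]
clip_grip [(443.2, 286.7, 0.81), (467.5, 229.9, 0.79), (442.0, 263.4, 0.76), (434.4, 350.4, 0.72), (180.4, 209.6, 0.59)]
clip_seat [(439.6, 240.5, 0.65), (481.4, 241.4, 0.65), (423.0, 334.3, 0.63), (398.6, 283.0, 0.58), (453.4, 303.2, 0.56)]
pin_groove [(358.2, 213.9, 0.78)]
lantern [(258.9, 171.9, 0.85), (234.4, 246.0, 0.29)]
flowerpot [(180.5, 210.1, 0.64)]
saucer [(428.9, 178.5, 0.84), (441.4, 261.0, 0.7)]
spout_cap [(231.8, 246.3, 0.6)]
slug []
```

View pics/scene0.png

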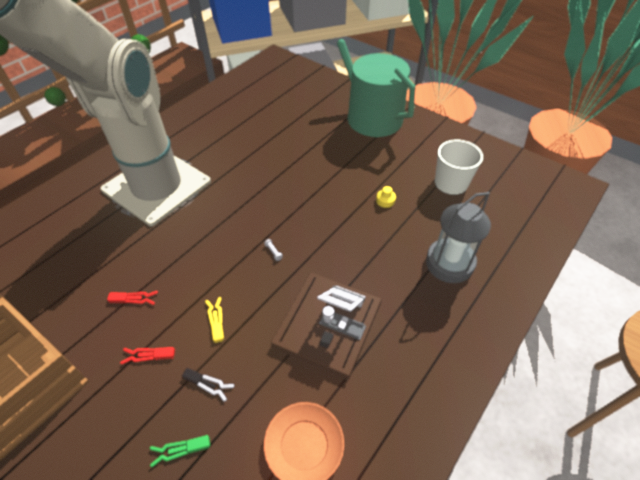

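View pics/top1.png

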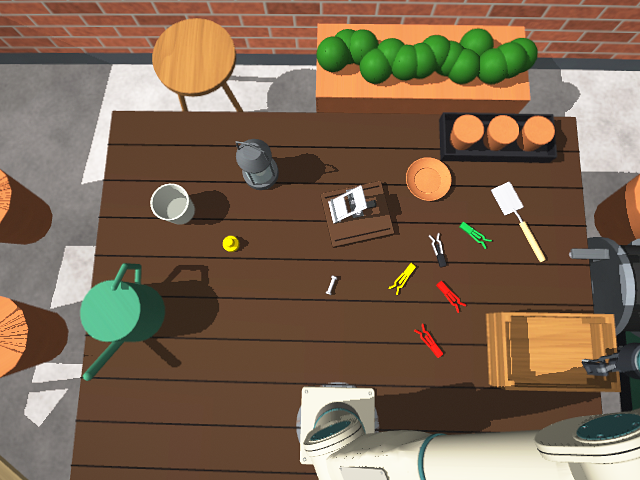

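```bash
cat > h.py <<'E'
import numpy as np, cv2
cams={'scene':([453.0728669628334,319.2061451966687,243.69454693586556,0.022503137783802262],[ 2.36053089,  0.80928447, -0.28307194],[-435.20030118, -154.43688502, 1215.92756831]),
'top':([446.34977755488404,318.567571936933,243.39646428356875,-0.019497474935456106],[ 2.13657944, -2.09333073,  0.17784277],[  53.49650249,  510.47581376, 1255.50920819])}
def cam(p):
    if isinstance(p,str): (f,cx,cy,k),r,t=cams[p]
    else: f,cx,cy,k,r,t=p['fx'],p['cx'],p['cy'],p['k1'],p['rvec'],p['tvec']
    return np.array([[f,0,cx],[0,f,cy],[0,0,1.]]),np.array([k,0,0,0,0.]),np.array(r,float),np.array(t,float)
def ray(p,uv):
    K,d,r,t=cam(p); n=cv2.undistortPoints(np.array([[uv]],float),K,d)[0,0]
    R=cv2.Rodrigues(r)[0]; return -R.T@t, R.T@np.array([*n,1])
def at(p,uv,z):
    o,v=ray(p,uv); return o+v*(z-o[2])/v[2]
def tri(*obs):
    A=np.zeros((3,3));b=np.zeros(3)
    for p,uv in obs:
        o,v=ray(p,uv); v=v/np.linalg.norm(v); M=np.eye(3)-np.outer(v,v); A+=M;b+=M@o
    return np.linalg.solve(A,b)
def proj(p,X):
    K,d,r,t=cam(p); return cv2.projectPoints(np.array(X,float).reshape(-1,3),r,t,K,d)[0][:,0]
E
python3 - <<'E'
from h import *
import numpy as np
np.set_printoptions(precision=1,suppress=True)
print('groove',tri(('scene',(326.7,310.8)),('top',(358.2,213.9))),at('scene',(326.7,310.8),46),at('top',(358.2,213.9),46))
print('hend',tri(('scene',(337.5,300.3)),('top',(362,195.1))))
print('grip scene',at('scene',(191,373.7),7),'top',at('top',(442,263.4),7))
print('seat',at('scene',(219.3,389.1),7),at('top',(439.6,240.5),7))
for n in('scene','top'):
    im=cv2.imread('pics/%s1.png'%n)
    c=(320,315) if n=='scene' else (360,210)
    a=im[c[1]-60:c[1]+60,c[0]-70:c[0]+70]
    c=(207,385) if n=='scene' else (439,250)
    b=im[c[1]-60:c[1]+60,c[0]-70:c[0]+70]
    cv2.imwrite('pics/crop_%s.png'%n,np.hstack([cv2.resize(x,None,fx=2.8*1,fy=2.8,interpolation=cv2.INTER_CUBIC) for x in(a,b)]))
E
```

```text
groove [603.7 -48.5  45.3] [606.4 -45.6  46. ] [600.7 -51.4  46. ]
hend [635.2 -54.7 127.5]
grip scene [ 468.8 -300.3    7. ] top [ 463.3 -304.4    7. ]
seat [ 534.4 -288.     7. ] [ 532.8 -299.2    7. ]
```

View pics/crop_scene.png

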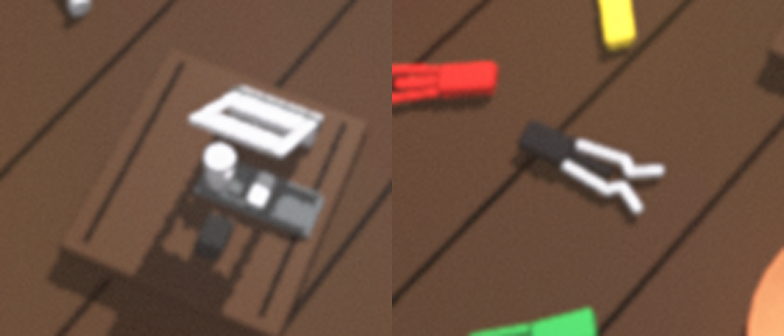

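View pics/crop_top.png

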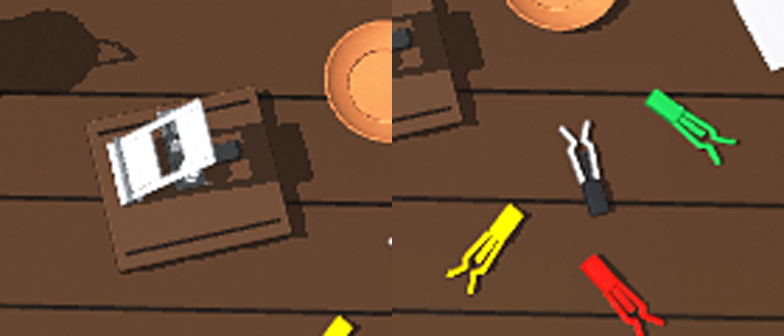

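```bash
python3 - <<'E'
from h import *
np.set_printoptions(precision=1,suppress=True)
c=np.array([(118,271),(290,235),(255,87),(87,120)])/2.8+np.array([290,150])
P=[at('top',q,22) for q in c]; print(np.array(P), np.mean(P,0))
for i in range(4):
    d=P[(i+1)%4]-P[i]; print(np.linalg.norm(d),np.degrees(np.arctan2(d[1],d[0])))
g=[at('scene',(192.7,376),7),at('top',(441.9,260.4),8)];m=[at('scene',(229.5,393),7),at('top',(434.7,235),7)]
for a,b in zip(g,m): print(a,b,np.linalg.norm(b-a),np.degrees(np.arctan2(*(b-a)[1::-1])))
E
```

```text
[[ 504.7   23.9   22. ]
 [ 547.2 -158.8   22. ]
 [ 711.6 -122.3   22. ]
 [ 671.    60.3   22. ]] [608.6 -49.2  22. ]
187.5710654133747 -76.91014110663176
168.44514497788842 12.530470599929558
187.05075090073285 102.5423519554208
170.2383832011841 -167.6416404313529
[ 474.9 -301.4    7. ] [ 555.1 -281.5    7. ] 82.5532548644007 13.931682526395385
[ 472.2 -304.1    8. ] [ 549.4 -284.9    7. ] 79.56253854630891 13.945874439189112
```

```bash
cat > go.py <<'E'
import sys,numpy as np
from bench import robot
from scipy.spatial.transform import Rotation as Ro
def rel(target,zang=None):
    s=robot.observe(); R=Ro.from_euler('xyz',s['tool_rot'],degrees=True)
    d=R.inv().apply(np.array(target)-s['tool_pos'])/10
    out=['shift cm',np.round(d,2)]
    if zang is not None:
        a=np.radians(zang); z=np.array([np.cos(a),np.sin(a),0]); y=np.array([0,0,-1.]); x=np.cross(y,z)
        T=Ro.from_matrix(np.c_[x,y,z]); out+=['turn',np.round((R.inv()*T).as_rotvec(degrees=True),2)]
    out+=['t',round(s['clock'],2),'pos',np.round(s['tool_pos'],1),'F',np.round(s['ft_force'],1),'gap',round(s['finger_gap'],1)]
    print(*out)
if __name__=='__main__':
    v=[float(q) for q in sys.argv[1:]]
    rel(v[:3],v[3] if len(v)>3 else None)
E
python3 go.py 560 -120 300 -76.5
python3 -m jog '1 -4 -0.9 -2.9 0 6 0; 1 -8 -1.8 -5.8 0 6 0; 1 -11.5 -2.7 -8.4 0 6 0; 1 -15 -3.6 -11 0 6 0; 1 -18 -4.2 -13 0 6 0' 60
python3 go.py 560 -120 300 -76.5
```

```text
shift cm [-48.94 -10.76 -35.27] turn [ 0.    5.68 -0.  ] t 1.2 pos [ 213.6 -613.9  192.4] F [ 0.1 -0.4 -0.5] gap 85.5
clock: 1.62
tool_pos: [331.4, -444.4, 231.8]
tool_rot: [-90.0, 0.0, -166.8]
ft_force: [1.2, -0.4, 0.6]
finger_gap: 25.4
shift cm [-29.65  -6.82 -26.38] turn [-0.01 -0.34 -0.01] t 1.62 pos [ 331.4 -444.4  231.8] F [ 1.2 -0.4  0.6] gap 25.4
```

```bash

python3 -m jog '1 -15 -3.4 -13.2 0 0 0; 1 -15 -3.4 -13.2 0 0 0; 1 -15 -3.4 -13.2 0 0 0; 1 -15 -3.4 -13.2 0 0 0; 1 -15 -3.4 -13.2 0 0 0' 
python3 -m jog '1 -15 -3.4 -13.2 0 0 0; 1 -15 -3.4 -13.2 0 0 0; 1 -15 -3.4 -13.2 0 0 0; 1 -15 -3.4 -13.2 0 0 0; 1 -15 -3.4 -13.2 0 0 0; ' || true
python3 go.py 560 -120 300 -76.5
```

```text
clock: 2.03
tool_pos: [448.3, -280.5, 266.1]
tool_rot: [-90.0, 0.1, -166.7]
ft_force: [0.2, -0.4, 0.2]
finger_gap: -0.1
clock: 2.45
tool_pos: [564.1, -117.5, 300.0]
tool_rot: [-90.0, 0.1, -166.7]
ft_force: [0.0, 0.7, 0.1]
finger_gap: 0.2
shift cm [0.45 0.   0.15] turn [ 0.02 -0.22 -0.08] t 2.45 pos [ 564.1 -117.5  300. ] F [0.  0.7 0.1] gap 0.2
```

```bash
python3 - <<'E'
from bench import robot
from h import *
import pickle
p=robot.snapshot('wrist'); cv2.imwrite('pics/w1.png',p['pixels']); pickle.dump(p,open('w1.pkl','wb'))
R=cv2.Rodrigues(p['rvec'])[0]; print(p['fx'],-R.T@p['tvec'],R[2])
for t in ('hatch','hasp_end','pin_groove','slug','clip_grip','clip_seat'):
    print(t,[(round(b['position'][0]*640,1),round(b['position'][1]*480,1),round(b['conf'],2)) for b in robot.spot_point(p,t)[:5]])
E
```

```text
330.3848734922199 [639.1076594  -98.25578678 481.5817701 ] [-0.29087195 -0.06834402 -0.95431787]
hatch [(280.5, 145.8, 0.79)]
hasp_end [(273.1, 129.8, 0.82)]
pin_groove [(279.2, 146.4, 0.72)]
slug [(454.4, 97.5, 0.67)]
clip_grip [(361.0, 273.0, 0.95), (425.4, 269.6, 0.84), (404.6, 314.1, 0.58)]
clip_seat [(422.3, 337.5, 0.83), (426.7, 232.9, 0.8), (331.6, 294.7, 0.79), (509.1, 246.7, 0.58)]
```

View pics/w1.png

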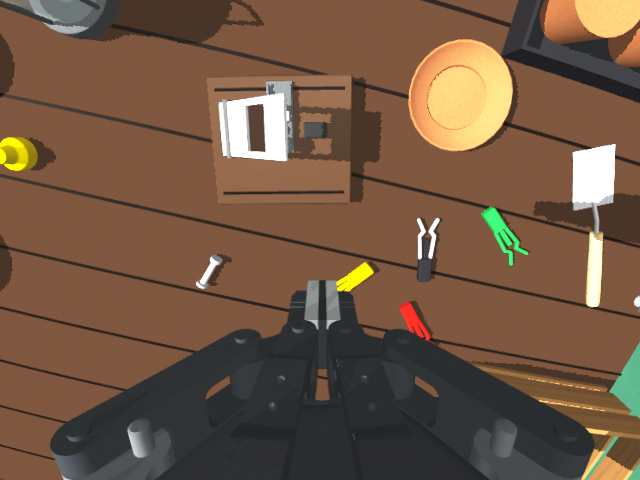

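```bash
python3 - <<'E'
from h import *
import pickle
p=pickle.load(open('w1.pkl','rb'))
im=p['pixels']
a=cv2.resize(im[60:220,190:370],None,fx=4.2,fy=3.7,interpolation=cv2.INTER_CUBIC)
cv2.imwrite('pics/w1a.png',cv2.resize(im[65:215,195:365],None,fx=4,fy=4,interpolation=cv2.INTER_CUBIC))
cv2.imwrite('pics/w1b.png',cv2.resize(im[205:295,380:470],None,fx=6,fy=6,interpolation=cv2.INTER_CUBIC))
E
```

```text
(no output)
```

View pics/w1a.png

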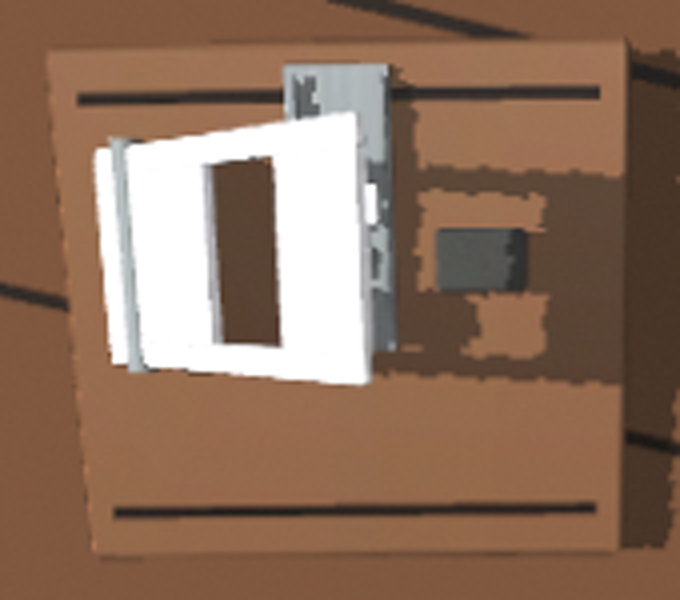

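View pics/w1b.png

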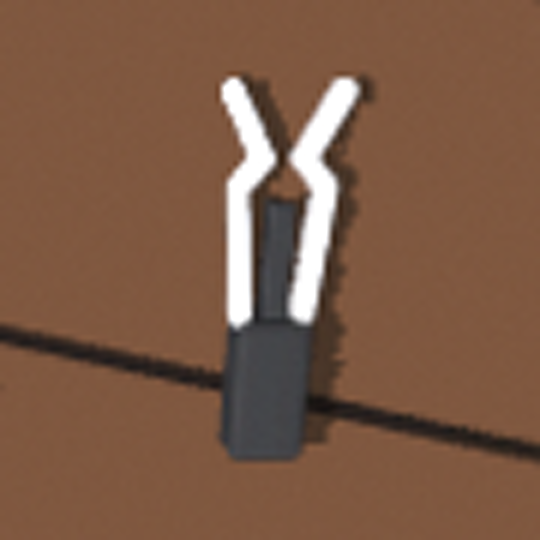

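```bash
cat > fit.py <<'E'
from h import *
import pickle
from scipy.optimize import least_squares
np.set_printoptions(precision=1,suppress=True)
p=pickle.load(open('w1.pkl','rb'))
C=lambda l,s,o:np.array(l,float)/s+np.array(o)
hc=C([(48,50),(626,38),(618,550),(95,552)],4,(195,65))
P=[at(p,q,22) for q in hc]; print(np.array(P),np.mean(P,0))
for i in range(4):
    d=P[(i+1)%4]-P[i]; print(np.linalg.norm(d),np.degrees(np.arctan2(d[1],d[0])))
tip=C([(353,112),(370,384)],4,(195,65))
def W(h,X):
    x,y,a=h; c,s=np.cos(a),np.sin(a); X=np.atleast_2d(X); return np.c_[x+c*X[:,0]-s*X[:,1],y+s*X[:,0]+c*X[:,1],X[:,2]]
cor=[(85,95,22),(85,-95,22),(-85,-95,22),(-85,95,22)]
def hasp(th,r,x): return (x,66-r*np.cos(th)+2*np.sin(th),38+r*np.sin(th)+2*np.cos(th))
def f(v):
    e=(proj(p,W(v[:3],cor))-hc).ravel()
    e2=(proj(p,W(v[:3],[hasp(v[3],119,52),hasp(v[3],119,-16)]))-tip).ravel()
    return np.r_[e,e2]
if __name__=='__main__':
    for th0 in(.6,1.0,1.5):
        s=least_squares(f,[605,-49,.22,th0],x_scale=[10,10,.1,.1]); print(s.x[:2],np.degrees(s.x[2:]),s.cost,s.fun)
    v=s.x
    for r in(95,105): print(r,W(v[:3],[hasp(v[3],r,18)]))
    g=at(p,C((268,380),6,(380,205)),14); m=at(p,C((289.5,87),6,(380,205)),7)
    print('clip',g,m,np.linalg.norm((m-g)[:2]),np.degrees(np.arctan2(*(m-g)[1::-1])))
E
python3 fit.py
```

```text
[[ 671.    61.6   22. ]
 [ 715.9 -119.2   22. ]
 [ 553.2 -158.6   22. ]
 [ 510.2   22.4   22. ]] [612.6 -48.4  22. ]
186.3200882272165 -76.05693346332325
167.42278587982213 -166.38722523776084
186.02581007917087 103.36406598739192
165.5414796373554 13.7141628967218
[612.1 -48.5] [13.8 44.9] 8.368658937942236 [-1.7 -1.2  1.3 -0.8  1.5  1.1 -1.1  2.   0.8 -0.1 -0.9 -0.1]
[612.1 -48.5] [13.8 44.9] 8.368658937940662 [-1.7 -1.2  1.3 -0.8  1.5  1.1 -1.1  2.   0.8 -0.1 -0.9 -0.1]
[612.1 -48.5] [13.8 44.9] 8.368658937946373 [-1.7 -1.2  1.3 -0.8  1.5  1.1 -1.1  2.   0.8 -0.1 -0.9 -0.1]
95 [[629.5 -44.1 106.5]]
105 [[631.2 -51.  113.6]]
clip [ 478.4 -298.8   14. ] [ 552.5 -281.7    7. ] 76.0139052692257 12.970457343864158
```

```bash
cat > loc.py <<'E'
import numpy as np
from bench import robot
H=(610,-48.5,13.5)
def loc(H=H):
    s=robot.observe(); a=np.radians(H[2]); d=s['tool_pos'][:2]-np.array(H[:2]); c,q=np.cos(a),np.sin(a)
    F=s['ft_force']
    print('hatch-frame',np.round([c*d[0]+q*d[1],-q*d[0]+c*d[1],s['tool_pos'][2]],1),'F',np.round([c*F[0]+q*F[1],-q*F[0]+c*F[1],F[2]],1),'rot',np.round(s['tool_rot'],1),'gap',round(s['finger_gap'],1),'t',round(s['clock'],2))
if __name__=='__main__': loc()
E
python3 -m jog '1 -8.5 16.5 -6.3 0 0 0; 1 -8.5 16.5 -6.3 0 0 0; 1 -8.5 16.5 -6.3 0 0 0; 1 -8.5 16.5 -6.3 0 0 0; 1 -8.5 16.5 -6.3 0 0 0'; python3 loc.py
```

```text
clock: 3.22
tool_pos: [630.0, -39.7, 131.2]
tool_rot: [-90.1, -0.2, -166.9]
ft_force: [-0.4, 0.2, 0.1]
finger_gap: -0.2
hatch-frame [ 21.6   3.9 131.2] F [-0.3  0.3  0.1] rot [ -90.1   -0.2 -166.9] gap -0.2 t 3.22
```

```bash
python3 -m jog '1 -0.2 1.3 0 0 0 0; 1 -0.2 2.3 0.5 0 0 0; 1 -0.2 3.3 1.2 0 0 0; 1 -0.2 4.3 1.9 0 0 0; 1 -0.2 5.3 2.4 0 0 0'; python3 loc.py
```

```text
clock: 3.63
tool_pos: [639.2, -67.3, 82.2]
tool_rot: [-89.8, 0.1, -167.0]
ft_force: [0.2, -4.8, 6.4]
finger_gap: 0.1
hatch-frame [ 24.1 -25.1  82.2] F [-1.  -4.7  6.4] rot [-8.98e+01  1.00e-01 -1.67e+02] gap 0.1 t 3.63
```

```bash
python3 -m jog '1 0 1 0.3 0 0 0; 1 0 2 0.6 0 0 0; 1 0 2.8 0.9 0 0 0; 1 0 3.6 1.0 0 0 0; 1 0 4.0 1.0 0 0 0'; python3 loc.py
```

```text
clock: 4.05
tool_pos: [639.7, -72.0, 39.8]
tool_rot: [-90.1, -0.1, -166.8]
ft_force: [0.5, 0.5, 1.1]
finger_gap: 0.0
hatch-frame [ 23.4 -29.8  39.8] F [0.6 0.3 1.1] rot [-9.010e+01 -1.000e-01 -1.668e+02] gap 0.0 t 4.05
```

```bash
python3 -m jog '1 0 0.1 0.3 0 0 0; 1 0 0.2 0.3 0 0 0; 1 0 0.2 0.3 0 0 0'; python3 loc.py
```

```text
clock: 4.3
tool_pos: [641.2, -74.9, 39.1]
tool_rot: [-90.0, -0.0, -166.8]
ft_force: [-0.2, 0.5, -0.5]
finger_gap: -0.1
hatch-frame [ 24.1 -33.   39.1] F [-0.1  0.5 -0.5] rot [ -90.    -0.  -166.8] gap -0.1 t 4.3
```

```bash
python3 -m jog '1 0 0.2 0 0 0 0; 1 0 0.2 0 0 0 0'; python3 loc.py; python3 - <<'E'
from bench import robot
from h import *
p=robot.snapshot('wrist'); cv2.imwrite('pics/w2.png',p['pixels'])
E
```

```text
clock: 4.47
tool_pos: [641.7, -75.3, 37.4]
tool_rot: [-90.0, 0.0, -166.8]
ft_force: [0.6, -0.2, 0.5]
finger_gap: -0.1
hatch-frame [ 24.6 -33.4  37.4] F [ 0.6 -0.3  0.5] rot [ -90.     0.  -166.8] gap -0.1 t 4.47
```

View pics/w2.png

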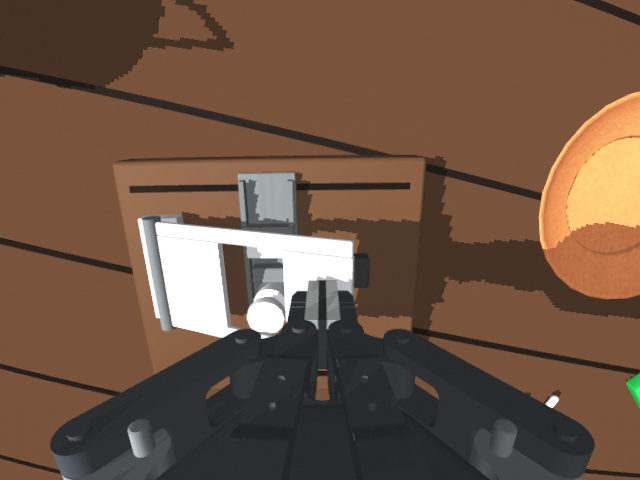

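```bash
python3 -m jog '1 0 0.2 0 0 0 0; 1 0 0.2 0 0 0 0'; python3 loc.py;  python3 -m jog '1 0 0.2 0 0 0 0; 1 0 0.2 0 0 0 0'; python3 loc.py
```

```text
clock: 4.68
tool_pos: [641.5, -75.5, 35.2]
tool_rot: [-90.0, 0.0, -166.8]
ft_force: [0.5, 0.3, 1.0]
finger_gap: -0.2
hatch-frame [ 24.3 -33.6  35.2] F [0.5 0.2 1. ] rot [ -90.     0.  -166.8] gap -0.2 t 4.68
clock: 4.85
tool_pos: [641.3, -75.4, 33.0]
tool_rot: [-90.0, -0.0, -166.8]
ft_force: [0.6, -0.2, -0.1]
finger_gap: -0.5
hatch-frame [ 24.2 -33.5  33. ] F [ 0.5 -0.3 -0.1] rot [ -90.    -0.  -166.8] gap -0.5 t 4.85
```

```bash
python3 - <<'E'
from bench import robot
from h import *
p=robot.snapshot('scene'); im=p['pixels']
cv2.imwrite('pics/s2.png',cv2.resize(im[230:390,240:420],None,fx=4,fy=3.7,interpolation=cv2.INTER_CUBIC))
p=robot.snapshot('wrist'); im=p['pixels']
cv2.imwrite('pics/w3.png',cv2.resize(im[140:360,110:430],None,fx=2.4,fy=2.4,interpolation=cv2.INTER_CUBIC))
E
```

```text
(no output)
```

View pics/s2.png

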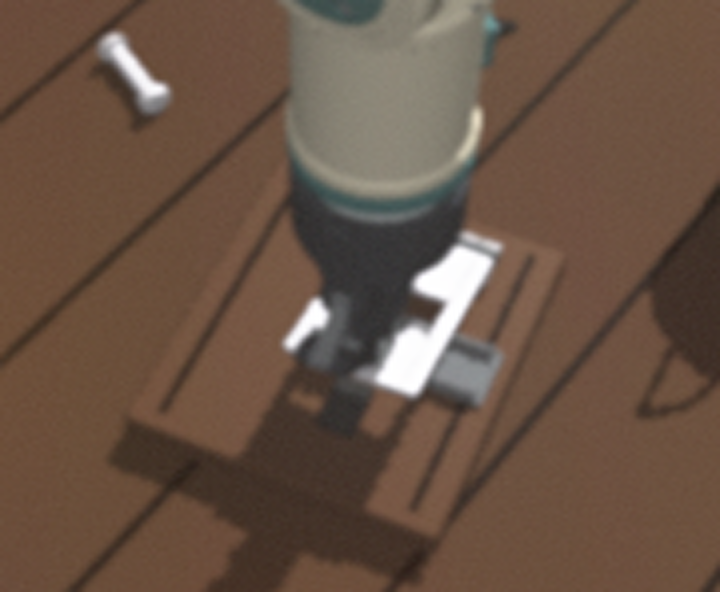

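View pics/w3.png

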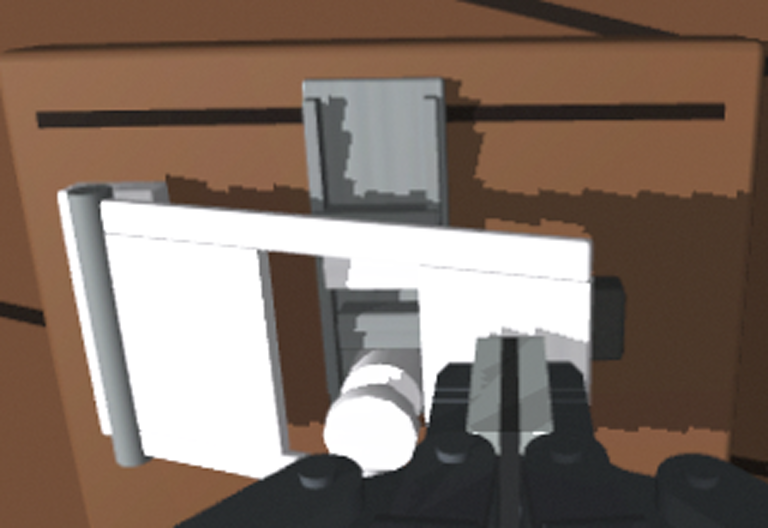

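```bash
python3 - <<'E'
from bench import robot
import fit
from fit import *
p=robot.snapshot('wrist'); fit.p=p
s=robot.observe()
print('tcp px',proj(p,s['tool_pos']), s['tool_pos'])
C=lambda l:np.array(l,float)/2.4+np.array([110,140])
# observed: hatch far corners, plate end far corner, hinge-side far corner
hc=C([(5,50),(762,42)]); e=C([(590,240),(103,203)]) # far-edge upper face
pin=C([(372,432)])
w=lambda v:np.r_[(proj(p,W(v[:3],[(85,95,22),(85,-95,22)]))-hc).ravel(),(proj(p,W(v[:3],[(0,0,58)]))-pin).ravel(),(proj(p,W(v[:3],[hasp(v[3],119,52)]))-C([(590,240)])).ravel()]
r=least_squares(w,[610,-48,.23,.1],x_scale=[10,10,.1,.1]); print(r.x[:2],np.degrees(r.x[2:]),r.fun)
v=r.x
for th in(0,.05,.1,.15): print(th,proj(p,W(v[:3],[hasp(th,119,52),hasp(th,119,-16)])).ravel(), 'obs',C([(590,240)]))
E
```

```text
[[ 671.    61.6   22. ]
 [ 715.9 -119.2   22. ]
 [ 553.2 -158.6   22. ]
 [ 510.2   22.4   22. ]] [612.6 -48.4  22. ]
186.3200882272165 -76.05693346332325
167.42278587982213 -166.38722523776084
186.02581007917087 103.36406598739192
165.5414796373554 13.7141628967218
tcp px [[324.6 267. ]] [641.1 -75.4  33.1]
[612.3 -48.5] [13.6 16.9] [-6.6 -0.3  4.5 -1.1 -0.1  2.1  1.3  0.9]
0 [361.1 220.6 357.9 328. ] obs [[355.8 240. ]]
0.05 [361.9 223.6 358.5 333.7] obs [[355.8 240. ]]
0.1 [362.2 226.7 358.6 339.7] obs [[355.8 240. ]]
0.15 [361.9 230.  358.2 346. ] obs [[355.8 240. ]]
```

```bash
python3 - <<'E' | tail -20
import pickle
from h import *
p=pickle.load(open('w1.pkl','rb'))
np.set_printoptions(precision=1,suppress=True)
t=np.array([564.1,-117.5,300]); a=np.radians(13.3); ex=np.array([np.cos(a),np.sin(a),0]); 
for dz in (0,10,20,30):
  for dx in (0,11): print(dz,dx,proj(p,t+ex*dx+[0,0,dz]))
E
python3 - <<'E'
import cv2
im=cv2.imread('pics/w1.png')
cv2.imwrite('pics/w1t.png',cv2.resize(im[260:420,230:420],None,fx=4,fy=3.7,interpolation=cv2.INTER_CUBIC))
E
```

```text
0 0 [[324.6 266.8]]
0 11 [[324.6 249.4]]
10 0 [[324.7 273.7]]
10 11 [[324.7 255.6]]
20 0 [[324.9 281.4]]
20 11 [[324.9 262.4]]
30 0 [[325. 290.]]
30 11 [[325.1 270.1]]
```

View pics/w1t.png

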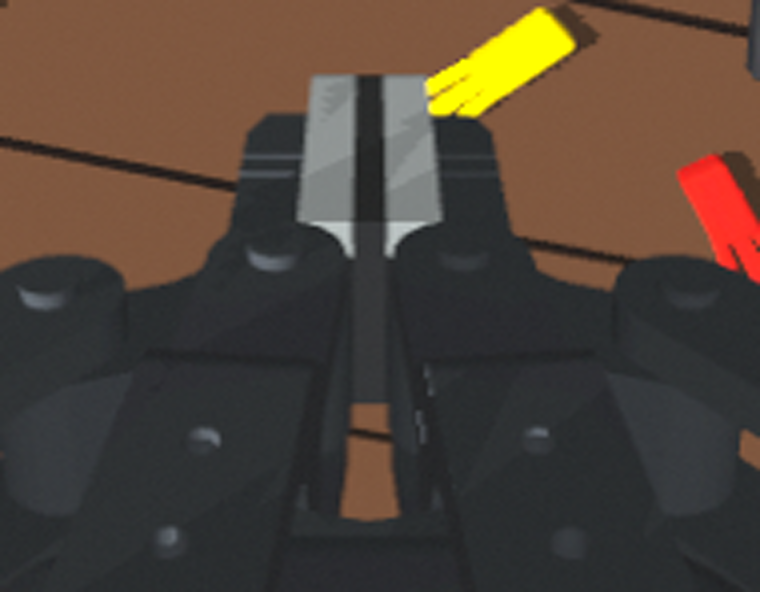

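```bash
python3 - <<'E'
from h import *
for z in (33,50,68): print(z,proj('scene',(641.2,-75.4,z)),proj('top',(641.2,-75.4,z)))
E
python3 -m jog '1 0 0.2 0 0 0 0; 1 0 0.4 0 0 0 0; 1 0 0.6 0 0 0 0'; python3 loc.py;  python3 -m jog '1 0 0.2 0 0 0 0; 1 0 0.4 0 0 0 0; 1 0 0.6 0 0 0 0'; python3 loc.py
python3 - <<'E'
from bench import robot
from h import *
p=robot.snapshot('wrist'); im=p['pixels']
cv2.imwrite('pics/w4.png',cv2.resize(im[140:360,110:430],None,fx=2.4,fy=2.4,interpolation=cv2.INTER_CUBIC))
E
```

```text
33 [[331.4563028  333.73052419]] [[365.98175675 202.05210002]]
50 [[331.62381384 329.73104372]] [[366.48260938 200.46739644]]
68 [[331.80672927 325.3652899 ]] [[367.0268378  198.74538455]]
clock: 5.25
tool_pos: [641.5, -75.6, 27.2]
tool_rot: [-90.0, 0.0, -166.8]
ft_force: [-0.7, 0.2, 1.1]
finger_gap: -0.4
hatch-frame [ 24.3 -33.7  27.2] F [-0.6  0.3  1.1] rot [ -90.     0.  -166.8] gap -0.4 t 5.25
clock: 5.5
tool_pos: [641.3, -75.5, 21.0]
tool_rot: [-90.0, -0.0, -166.8]
ft_force: [-0.7, -0.9, -0.4]
finger_gap: 0.1
hatch-frame [ 24.2 -33.6  21. ] F [-0.9 -0.7 -0.4] rot [ -90.    -0.  -166.8] gap 0.1 t 5.5
```

View pics/w4.png

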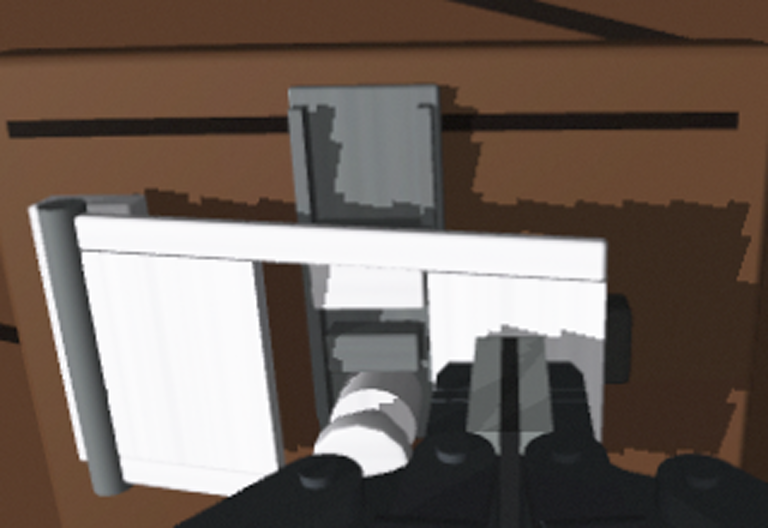

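```bash
python3 -m jog '1 0 0.2 0 0 0 0; 1 0 0.4 0 0 0 0; 1 0 0.6 0 0 0 0'; python3 loc.py;  python3 -m jog '1 0 0.2 0 0 0 0; 1 0 0.3 0 0 0 0'; python3 loc.py
python3 - <<'E'
from bench import robot
from h import *
p=robot.snapshot('scene'); im=p['pixels']
cv2.imwrite('pics/s3.png',cv2.resize(im[230:390,240:420],None,fx=4,fy=3.7,interpolation=cv2.INTER_CUBIC))
E
```

```text
clock: 5.8
tool_pos: [641.4, -75.5, 15.1]
tool_rot: [-90.0, 0.0, -166.8]
ft_force: [0.2, -0.9, 0.1]
finger_gap: -0.3
hatch-frame [ 24.2 -33.6  15.1] F [-0.  -0.9  0.1] rot [ -90.     0.  -166.8] gap -0.3 t 5.8
clock: 5.97
tool_pos: [641.2, -75.4, 11.9]
tool_rot: [-90.0, -0.0, -166.8]
ft_force: [-0.1, -0.3, 1.4]
finger_gap: -0.3
hatch-frame [ 24.1 -33.5  11.9] F [-0.1 -0.3  1.4] rot [ -90.    -0.  -166.8] gap -0.3 t 5.97
```

View pics/s3.png

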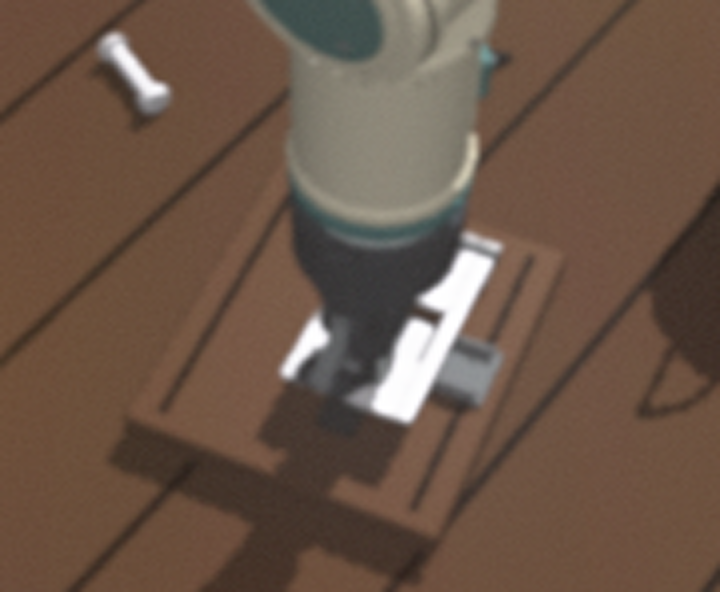

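```bash
for i in 1; do python3 -m jog '1 0 0.2 0 0 0 0; 1 0 0.2 0 0 0 0'; python3 loc.py;  python3 -m jog '1 0 0.2 0 0 0 0; 1 0 0.2 0 0 0 0'; python3 loc.py; done
```

```text
clock: 6.18
tool_pos: [641.2, -75.3, 9.9]
tool_rot: [-90.0, -0.0, -166.8]
ft_force: [-0.2, -0.5, -0.1]
finger_gap: 0.2
hatch-frame [ 24.  -33.4   9.9] F [-0.3 -0.4 -0.1] rot [ -90.    -0.  -166.8] gap 0.2 t 6.18
clock: 6.35
tool_pos: [641.2, -75.4, 8.0]
tool_rot: [-90.0, -0.0, -166.8]
ft_force: [-0.3, -0.7, 0.3]
finger_gap: 0.1
hatch-frame [ 24.1 -33.4   8. ] F [-0.4 -0.6  0.3] rot [ -90.    -0.  -166.8] gap 0.1 t 6.35
```

```bash
python3 - <<'E'
from bench import robot
from h import *
p=robot.snapshot('wrist'); im=p['pixels']
cv2.imwrite('pics/w5.png',cv2.resize(im[120:360,80:430],None,fx=2.2,fy=2.2,interpolation=cv2.INTER_CUBIC))
E
```

```text
(no output)
```

View pics/w5.png

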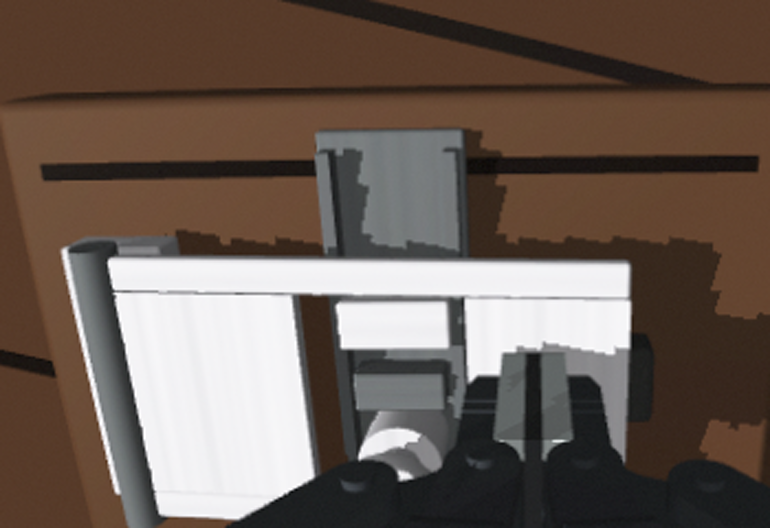

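```bash
python3 -m jog '1 0 0.2 0 0 0 0; 1 0 0.2 0 0 0 0'; python3 loc.py;  python3 -m jog '1 0 0.2 0 0 0 0; 1 0 0.2 0 0 0 0'; python3 loc.py
```

```text
clock: 6.57
tool_pos: [641.3, -75.4, 6.0]
tool_rot: [-90.0, -0.0, -166.8]
ft_force: [0.5, -0.5, -0.3]
finger_gap: 0.5
hatch-frame [ 24.2 -33.4   6. ] F [ 0.4 -0.6 -0.3] rot [ -90.    -0.  -166.8] gap 0.5 t 6.57
clock: 6.73
tool_pos: [641.3, -75.4, 4.0]
tool_rot: [-90.0, -0.0, -166.8]
ft_force: [0.2, 0.5, 0.8]
finger_gap: -0.0
hatch-frame [ 24.2 -33.5   4. ] F [0.3 0.4 0.8] rot [ -90.    -0.  -166.8] gap -0.0 t 6.73
```

```bash
python3 -m jog '1 0 0.2 0 0 0 0'; python3 loc.py;  python3 -m jog '1 0 0.2 0 0 0 0'; python3 loc.py;python3 - <<'E'
from bench import robot
from h import *
p=robot.snapshot('wrist'); im=p['pixels']
cv2.imwrite('pics/w6.png',cv2.resize(im[120:360,80:430],None,fx=2.2,fy=2.2,interpolation=cv2.INTER_CUBIC))
p=robot.snapshot('scene'); im=p['pixels']
cv2.imwrite('pics/s4.png',cv2.resize(im[230:390,240:420],None,fx=4,fy=3.7,interpolation=cv2.INTER_CUBIC))
E
```

```text
clock: 6.82
tool_pos: [641.5, -75.4, 2.4]
tool_rot: [-90.0, 0.0, -166.8]
ft_force: [0.2, -0.0, 1.5]
finger_gap: -0.1
hatch-frame [ 24.3 -33.5   2.4] F [ 0.2 -0.1  1.5] rot [ -90.     0.  -166.8] gap -0.1 t 6.82
clock: 6.9
tool_pos: [641.5, -75.5, 0.8]
tool_rot: [-90.0, 0.0, -166.8]
ft_force: [-6.2, 1.3, 23.9]
finger_gap: 0.2
hatch-frame [ 24.4 -33.6   0.8] F [-5.7  2.7 23.9] rot [ -90.     0.  -166.8] gap 0.2 t 6.9
```

View pics/w6.png

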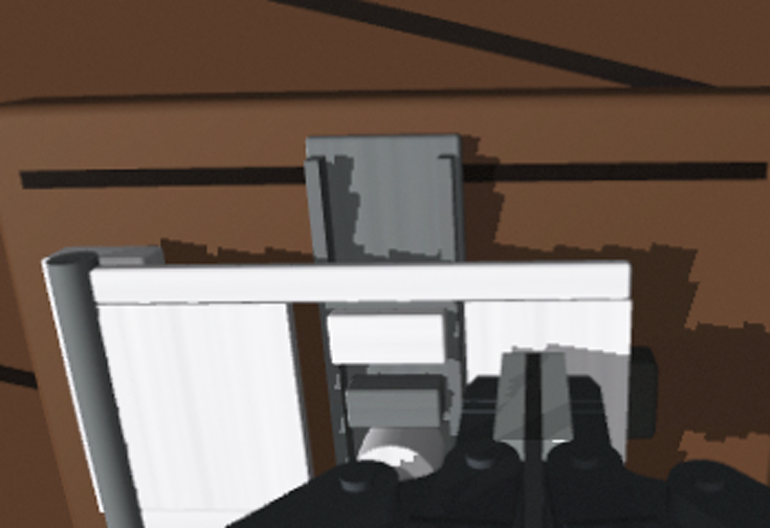

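View pics/s4.png

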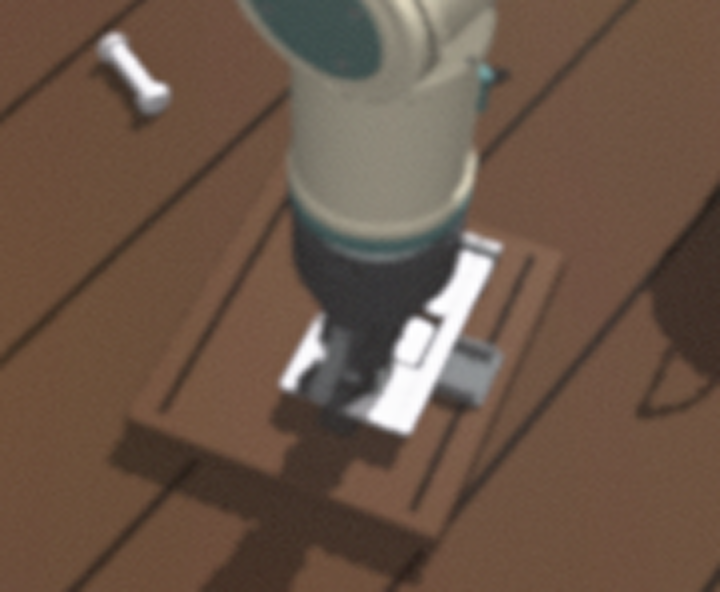

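```bash
python3 -m jog '1 0 -3 0 0 0 0; 1 0 -7 0 0 0 0; 1 0 -11 0 0 0 0; 1 0 -15 0 0 0 0; 1 0 -18 0 0 0 0'; python3 loc.py; python3 - <<'E'
from bench import robot
from h import *
import pickle
p=robot.snapshot('wrist'); im=p['pixels'];cv2.imwrite('pics/w7.png',im); pickle.dump(p,open('w7.pkl','wb'))
s=robot.observe(); t=s['tool_pos']; a=np.radians(13.2); ex=np.array([np.cos(a),np.sin(a),0]);
np.set_printoptions(precision=1,suppress=True)
for dz in (0,38,75):
  for dx in (0,11): print(dz,dx,proj(p,t+ex*dx+[0,0,dz]))
for n in ('pin_groove','hasp_end','hatch','clip_grip','clip_seat'):
    print(n,[(round(b['position'][0]*640,1),round(b['position'][1]*480,1),round(b['conf'],2)) for b in robot.spot_point(p,n)[:5]])
E
```

```text
clock: 7.42
tool_pos: [642.3, -75.4, 183.7]
tool_rot: [-89.9, 0.2, -166.8]
ft_force: [0.2, -0.7, 0.2]
finger_gap: 0.1
hatch-frame [ 25.2 -33.7 183.7] F [-0.  -0.7  0.2] rot [ -89.9    0.2 -166.8] gap 0.1 t 7.42
0 0 [[326.8 265.2]]
0 11 [[326.9 247.1]]
38 0 [[328.1 296.8]]
38 11 [[328.2 275.2]]
75 0 [[330.1 345.8]]
75 11 [[330.3 319.2]]
pin_groove [(291.9, 233.9, 0.79)]
hasp_end [(331.1, 217.7, 0.95)]
hatch [(292.4, 225.6, 0.91)]
clip_grip [(542.3, 309.7, 0.85), (460.4, 361.5, 0.75)]
clip_seat [(462.3, 325.5, 0.9), (560.1, 339.9, 0.81), (291.8, 224.1, 0.35)]
```

View pics/w7.png

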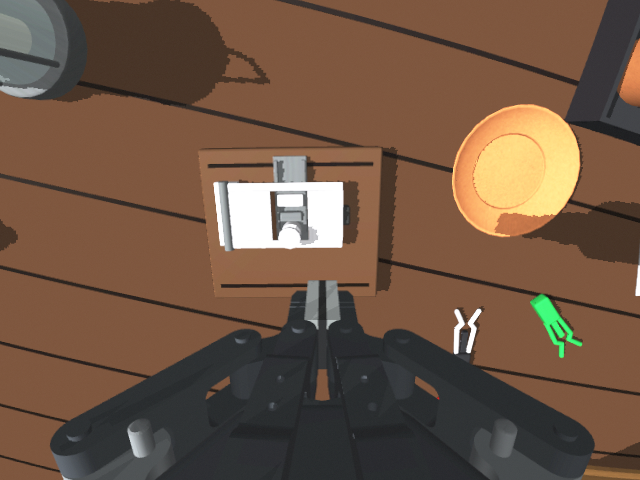

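```bash
python3 - <<'E'
from h import *
im=cv2.imread('pics/w7.png')
cv2.imwrite('pics/w7a.png',cv2.resize(im[140:305,190:395],None,fx=3.8,fy=3.6,interpolation=cv2.INTER_CUBIC))
E
```

```text
(no output)
```

View pics/w7a.png

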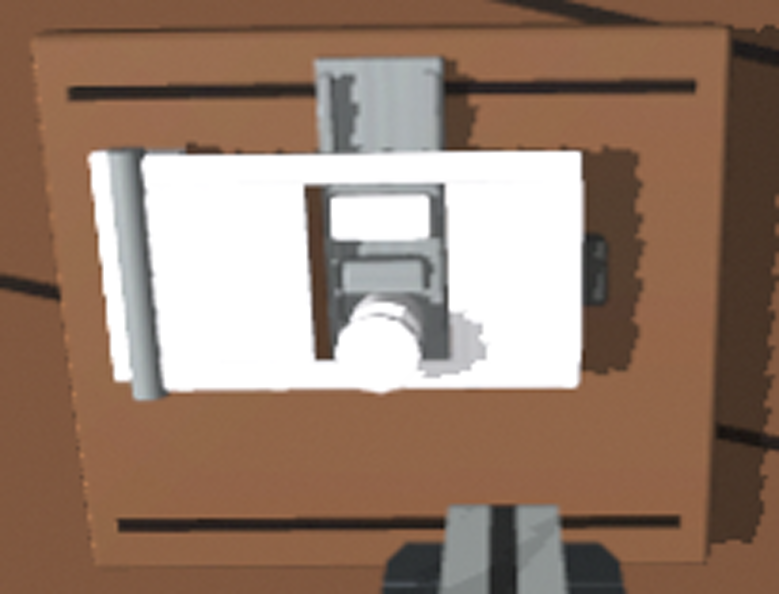

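```bash
python3 - <<'E' | tail -12
from h import *
import pickle
from scipy.optimize import least_squares
np.set_printoptions(precision=2,suppress=True)
p=pickle.load(open('w7.pkl','rb'))
px=np.array([(35,38),(728,28),(708,560),(97,563),(582,153),(580,388),(380,350)])/[3.8,3.6]+[190,140]
X=np.array([(85,95,22),(85,-95,22),(-85,-95,22),(-85,95,22),(52,-53,40),(-16,-53,40),(0,0,58)],float)
def W(h,X):
    x,y,a=h[:3]; c,s=np.cos(a),np.sin(a); return np.c_[x+c*X[:,0]-s*X[:,1],y+s*X[:,0]+c*X[:,1],X[:,2]+(h[3] if len(h)>3 else 0)]
for v0 in([610,-48,.23],[610,-48,.23,0]):
    r=least_squares(lambda v:(proj(p,W(v,X))-px).ravel(),v0,x_scale=[10,10,.1,10][:len(v0)]); print(r.x,np.degrees(r.x[2]),r.cost); print(r.fun)
print('groove net',at(p,(291.9,233.9),46)); print('clip',at(p,(460.4,361.5),7),at(p,(462.3,325.5),7))
E
```

```text
[612.24 -48.68   0.24] 13.668140158892227 14.229434693873872
[-2.29 -1.62  2.34 -1.24  0.96  1.94 -1.11  2.35  0.13 -0.47  0.07 -0.65
 -0.18  1.19]
[610.58 -48.77   0.24  -7.04] 13.636037667567479 2.4719796139560493
[ 0.06 -0.42  0.79  0.13 -0.35  0.36  0.55  0.68 -0.6   0.15 -0.65 -1.39
  0.22  0.56]
groove net [613.34 -49.49  46.  ]
clip [ 478.01 -299.89    7.  ] [ 530.46 -282.25    7.  ]
```

```bash
python3 go.py 476 -301 120 -76.7; python3 -m jog '0 8 0 11 0 0 0; 0 16 2 21 0 0 0; 0 21 6 18.5 0 0 0; 0 21.4 6.4 18.1 0 0 0; 0 21.4 6.4 18.1 0 0 0'; python3 go.py 476 -301 120 -76.7
```

```text
shift cm [21.12  5.91 18.24] turn [ 0.06 -0.11  0.15] t 7.72 pos [640.2 -75.2 178.8] F [-1.  -0.3 -0.2] gap -0.3
clock: 8.13
tool_pos: [526.0, -242.0, 138.7]
tool_rot: [-90.1, -0.1, -166.8]
ft_force: [0.0, 0.3, 0.5]
finger_gap: 42.6
shift cm [6.21 1.87 4.61] turn [ 0.09 -0.11  0.14] t 8.13 pos [ 526.  -242.   138.7] F [0.  0.3 0.5] gap 42.6
```

```bash
python3 -m jog '0 4 1 3 0 0 0; 0 6.2 1.9 4.6 0 0 0; 0 6.2 1.9 4.6 0 0 0; 0 6.2 1.9 4.6 0 0 0'; python3 go.py 476 -301 120 -76.7
python3 - <<'E'
from bench import robot
from h import *
import pickle
np.set_printoptions(precision=1,suppress=True)
p=robot.snapshot('wrist'); im=p['pixels'];cv2.imwrite('pics/w8.png',im); pickle.dump(p,open('w8.pkl','wb'))
for n in ('clip_grip','clip_seat'):
    print(n,[(round(b['position'][0]*640,1),round(b['position'][1]*480,1),round(b['conf'],2),at(p,(b['position'][0]*640,b['position'][1]*480),7)) for b in robot.spot_point(p,n)[:3]])
E
```

```text
clock: 8.47
tool_pos: [474.8, -301.8, 119.6]
tool_rot: [-90.1, -0.3, -167.1]
ft_force: [1.4, -0.1, 1.0]
finger_gap: 42.9
shift cm [-0.14 -0.04 -0.05] turn [ 0.15 -0.45  0.26] t 8.47 pos [ 474.8 -301.8  119.6] F [ 1.4 -0.1  1. ] gap 42.9
clip_grip [(324.0, 219.6, 0.94, array([ 473.2, -302.2,    7. ])), (306.7, 295.6, 0.78, array([ 393.1, -302.8,    7. ])), (217.7, 227.2, 0.7, array([ 444.2, -207.1,    7. ]))]
clip_seat [(335.4, 335.1, 0.76, array([ 354.6, -341.5,    7. ])), (175.6, 263.4, 0.71, array([ 398.4, -171.2,    7. ])), (321.6, 155.9, 0.64, array([ 528.8, -287.3,    7. ]))]
```

View pics/w8.png

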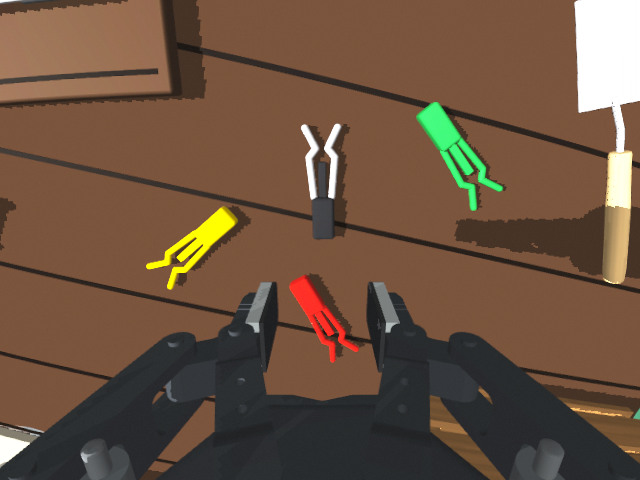

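```bash
python3 -m jog '0 -0.1 4 0 0 -0.4 0; 0 -0.1 8 0 0 -0.4 0; 0 -0.1 11 0 0 -0.4 0; 0 -0.1 13.2 0 0 -0.4 0; 0 -0.1 13.5 0 0 -0.4 0'; python3 go.py 473.5 -302 -34 -76.6
python3 - <<'E'
from bench import robot
from h import *
import pickle
np.set_printoptions(precision=1,suppress=True)
p=robot.snapshot('wrist'); im=p['pixels'];cv2.imwrite('pics/w9.png',im); pickle.dump(p,open('w9.pkl','wb'))
for n in ('clip_grip','clip_seat'):
    print(n,[(round(b['position'][0]*640,1),round(b['position'][1]*480,1),round(b['conf'],2),at(p,(b['position'][0]*640,b['position'][1]*480),7)) for b in robot.spot_point(p,n)[:3]])
E
```

```text
clock: 9.03
tool_pos: [478.2, -296.2, -17.1]
tool_rot: [-90.3, -0.2, -166.2]
ft_force: [0.3, -0.3, 0.2]
finger_gap: 42.3
shift cm [0.58 1.69 0.47] turn [0.32 0.38 0.25] t 9.03 pos [ 478.2 -296.2  -17.1] F [ 0.3 -0.3  0.2] gap 42.3
clip_grip [(333.0, 290.4, 0.75, array([ 476.2, -301.1,    7. ])), (146.5, 303.4, 0.72, array([ 443.6, -204.2,    7. ])), (300.1, 412.3, 0.71, array([ 390.1, -302.3,    7. ]))]
clip_seat [(89.2, 352.1, 0.83, array([ 401.4, -172. ,    7. ])), (334.2, 188.6, 0.78, array([ 528.8, -288.3,    7. ]))]
```

View pics/w9.png

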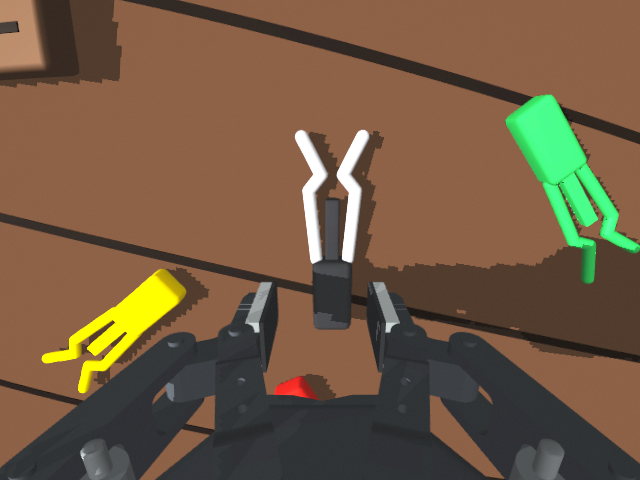

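```bash
python3 go.py 476.5 -301.5 -30 -76.3; python3 -m jog '0 0.3 0.2 0.55 0 0 0; 0 0.3 0.7 0.55 0 0 0; 0 0.3 1.1 0.55 0 0 0; 0 0.3 1.1 0.55 0 0 0'; python3 go.py 476.5 -301.5 -34 -76.3;  python3 -m jog '0 0 0.2 0 0 0 0; 0 0 0.2 0 0 0 0';  python3 go.py 476.5 -301.5 -34 -76.3
python3 - <<'E'
from bench import robot
from h import *
import pickle
np.set_printoptions(precision=1,suppress=True)
p=robot.snapshot('wrist'); im=p['pixels'];cv2.imwrite('pics/w10.png',im); pickle.dump(p,open('w10.pkl','wb'))
E
```

```text
shift cm [0.48 1.74 0.14] turn [-0.01 -0.02 -0.06] t 9.18 pos [ 480.8 -299.   -12.6] F [ 1.4 -0.5 -0.4] gap 42.7
clock: 9.52
tool_pos: [477.7, -306.1, -24.1]
tool_rot: [-90.0, 0.0, -166.4]
ft_force: [-0.5, -0.2, -0.6]
finger_gap: 42.2
shift cm [ 0.01  0.99 -0.47] turn [-0.01 -0.15 -0.01] t 9.52 pos [ 477.7 -306.1  -24.1] F [-0.5 -0.2 -0.6] gap 42.2
clock: 9.68
tool_pos: [477.8, -305.7, -26.2]
tool_rot: [-90.0, -0.0, -166.4]
ft_force: [0.1, -1.2, 0.2]
finger_gap: 42.8
shift cm [ 0.03  0.78 -0.44] turn [ 0.01 -0.12  0.  ] t 9.68 pos [ 477.8 -305.7  -26.2] F [ 0.1 -1.2  0.2] gap 42.8
```

View pics/w10.png

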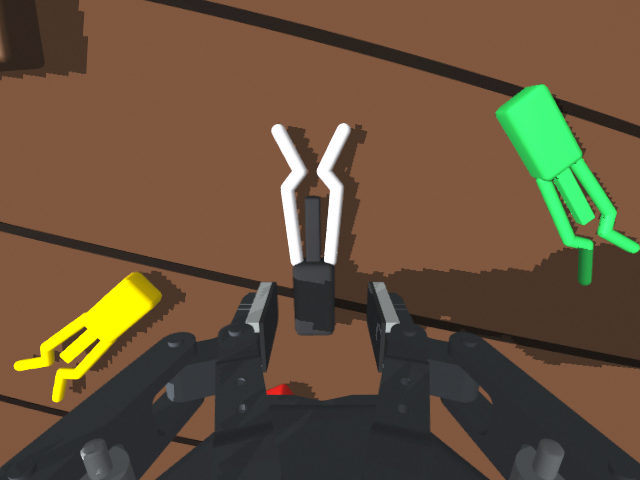

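```bash
python3 -m jog '0 0 0.2 -0.3 0 0 0; 0 0 0.4 -0.3 0 0 0; 0 0 0.4 -0.3 0 0 0';  python3 go.py 476.5 -301.5 -34 -76.3; python3 -m jog '0 0 0.2 0 0 0 0; 0 0 0.2 0 0 0 0';  python3 go.py 476.5 -301.5 -34 -76.3
python3 - <<'E'
from bench import robot
from h import *
p=robot.snapshot('wrist'); im=p['pixels'];cv2.imwrite('pics/w11.png',im[200:400,200:440])
p=robot.snapshot('scene'); im=p['pixels'];cv2.imwrite('pics/s11.png',cv2.resize(im[330:430,130:270],None,fx=5,fy=5,interpolation=cv2.INTER_CUBIC))
E
```

```text
clock: 9.98
tool_pos: [476.9, -302.4, -30.5]
tool_rot: [-90.0, -0.0, -166.4]
ft_force: [0.3, 1.1, -0.4]
finger_gap: 42.6
shift cm [ 0.02  0.35 -0.09] turn [ 0.04 -0.09  0.03] t 9.98 pos [ 476.9 -302.4  -30.5] F [ 0.3  1.1 -0.4] gap 42.6
clock: 10.15
tool_pos: [477.1, -302.9, -32.4]
tool_rot: [-90.0, -0.0, -166.4]
ft_force: [-0.3, 0.9, -0.2]
finger_gap: 42.4
shift cm [ 0.02  0.16 -0.15] turn [ 0.01 -0.12  0.01] t 10.15 pos [ 477.1 -302.9  -32.4] F [-0.3  0.9 -0.2] gap 42.4
```

View pics/w11.png

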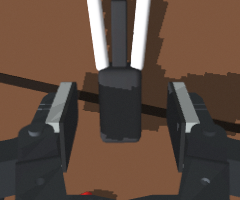

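View pics/s11.png

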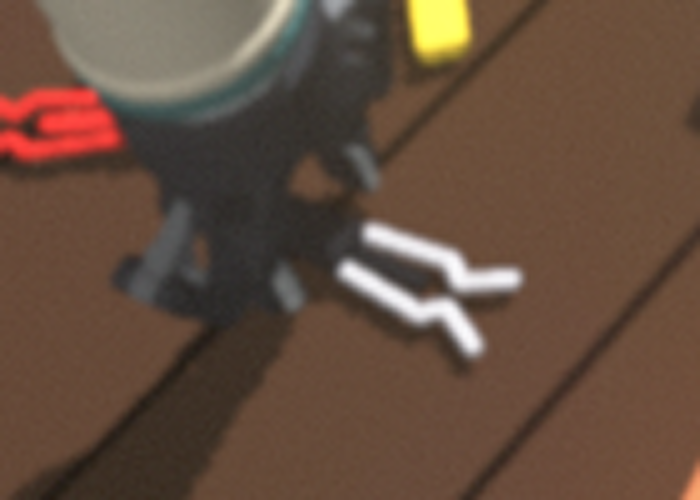

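```bash
python3 -m jog '0.3 0 0 0 0 0 0; 0.3 0 0.2 0 0 0 0; 0.3 0 0.2 0 0 0 0';  python3 go.py 476.5 -301.5 -36 -76.3;  python3 -m jog '0.3 0 0.2 0 0 0 0;0.3 0 0.2 0 0 0 0';  python3 go.py 476.5 -301.5 -36 -76.3
python3 - <<'E'
from bench import robot
from h import *
p=robot.snapshot('wrist'); im=p['pixels'];cv2.imwrite('pics/w12.png',cv2.resize(im[240:360,240:400],None,fx=4,fy=4))
E
```

```text
clock: 10.5
tool_pos: [477.0, -302.9, -34.4]
tool_rot: [-90.0, -0.0, -166.4]
ft_force: [-0.4, -0.0, 0.5]
finger_gap: 30.1
shift cm [ 0.02  0.16 -0.15] turn [ 0.01 -0.12  0.01] t 10.5 pos [ 477.  -302.9  -34.4] F [-0.4 -0.   0.5] gap 30.1
clock: 10.67
tool_pos: [477.0, -302.8, -36.5]
tool_rot: [-90.0, -0.0, -166.4]
ft_force: [-0.2, -0.4, -0.5]
finger_gap: 29.4
shift cm [ 0.02 -0.04 -0.14] turn [ 0.01 -0.12  0.01] t 10.67 pos [ 477.  -302.8  -36.5] F [-0.2 -0.4 -0.5] gap 29.4
```

View pics/w12.png

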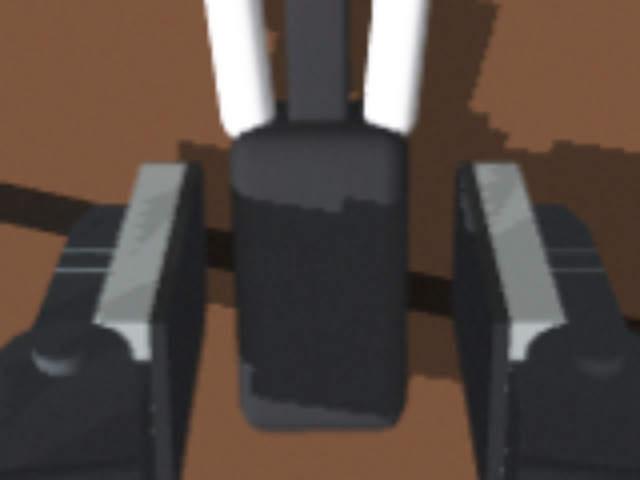

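```bash
python3 -m jog '1 0 0 0 0 0 0; 1 0 0 0 0 0 0; 1 0 0 0 0 0 0; 1 0 0 0 0 0 0; 1 0 0 0 0 0 0' 60;  python3 go.py 476.5 -301.5 -36 -76.3;  python3 -m jog '1 0 -0.5 0 0 0 0;1 0 -1.5 0 0 0 0; 1 0 -3 0 0 0 0; 1 0 -3 0 0 0 0';  python3 go.py 476.5 -301.5 -36 -76.3
python3 - <<'E'
from bench import robot
from h import *
import pickle
p=robot.snapshot('wrist'); pickle.dump(p,open('w13.pkl','wb')); im=p['pixels'];cv2.imwrite('pics/w13.png',im)
E
```

```text
clock: 11.13
tool_pos: [477.2, -302.9, -36.0]
tool_rot: [-90.0, 0.0, -166.4]
ft_force: [-0.7, 0.6, 2.5]
finger_gap: 17.8
shift cm [ 0.03  0.   -0.15] turn [-0.   -0.12 -0.  ] t 11.13 pos [ 477.2 -302.9  -36. ] F [-0.7  0.6  2.5] gap 17.8
clock: 11.47
tool_pos: [478.8, -304.0, -3.6]
tool_rot: [-89.8, 0.2, -166.4]
ft_force: [-0.2, -1.5, -0.9]
finger_gap: 18.0
shift cm [ 0.18  3.24 -0.31] turn [-0.17 -0.13 -0.18] t 11.47 pos [ 478.8 -304.    -3.6] F [-0.2 -1.5 -0.9] gap 18.0
```

View pics/w13.png

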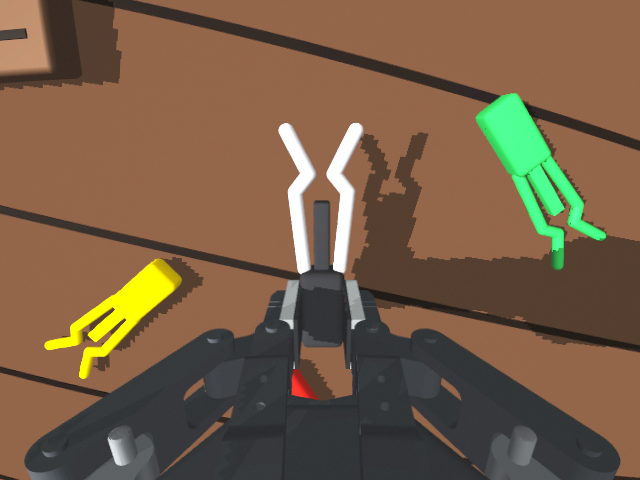

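```bash
python3 go.py 498.8 -76.1 50 -76.35; python3 -m jog '1 0 -3.5 -1 0 0 0; 1 -2 -5.4 -4.5 0 0 0; 1 -4 -5.4 -8 0 0 0; 1 -5.5 -5.4 -12 0 0 0; 1 -6.5 -5.4 -16 0 0 0';  python3 go.py 498.8 -76.1 50 -76.35
```

```text
shift cm [ -7.33  -5.49 -21.64] turn [-0.14 -0.07 -0.15] t 11.52 pos [ 478.5 -303.7   -4.6] F [-0.9 -0.1 -1.5] gap 17.8
clock: 11.93
tool_pos: [504.5, -132.5, 48.2]
tool_rot: [-89.9, 0.2, -166.5]
ft_force: [0.7, 0.5, -1.1]
finger_gap: 18.0
shift cm [-0.77 -0.19 -5.61] turn [-0.05 -0.11 -0.17] t 11.93 pos [ 504.5 -132.5   48.2] F [ 0.7  0.5 -1.1] gap 18.0
```

```bash
python3 -m jog '1 -0.3 0 -2 0 0 0; 1 -0.8 0 -4 0 0 0; 1 -0.8 0 -5.6 0 0 0; 1 -0.8 0 -5.6 0 0 0;1 -0.8 0 -5.6 0 0 0';  python3 go.py 498.8 -76.1 50 -76.35
cat > look.py <<'E'
from bench import robot
from h import *
import pickle,sys
n=sys.argv[1]
p=robot.snapshot('wrist'); p['tool']=robot.observe()['tool_pos']; pickle.dump(p,open(n+'.pkl','wb')); im=p['pixels'];cv2.imwrite('pics/%s.png'%n,im)
np.set_printoptions(precision=1,suppress=True)
for t in('pin_groove','clip_grip','clip_seat'):
    print(t,[(round(b['position'][0]*640,1),round(b['position'][1]*480,1),round(b['conf'],2)) for b in robot.spot_point(p,t)[:3]])
E
python3 look.py w14
```

```text
clock: 12.35
tool_pos: [497.1, -77.0, 47.6]
tool_rot: [-90.0, -0.0, -166.3]
ft_force: [0.2, -0.7, -0.9]
finger_gap: 18.4
shift cm [-0.18 -0.24 -0.05] turn [0.01 0.05 0.03] t 12.35 pos [497.1 -77.   47.6] F [ 0.2 -0.7 -0.9] gap 18.4
pin_groove [(321.7, 47.2, 0.71)]
clip_grip [(320.8, 306.7, 0.59), (466.2, 342.9, 0.59), (540.7, 409.9, 0.57)]
clip_seat [(319.6, 189.6, 0.73), (323.3, 45.1, 0.47)]
```

View pics/w14.png

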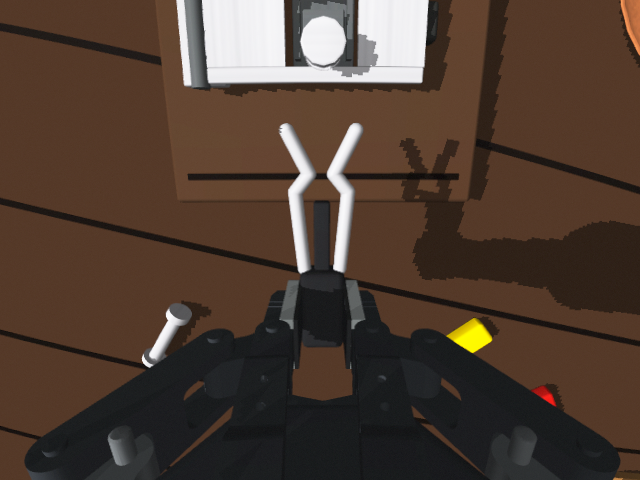

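```bash
cat > ana.py <<'E'
from h import *
import pickle,sys
np.set_printoptions(precision=1,suppress=True)
def ana(n,mouth,bulge,tong,head,yaw=13.65,headz=58,off=43.3):
    p=pickle.load(open(n+'.pkl','rb')); z=p['tool'][2]+off; a=np.radians(yaw); ex=np.array([np.cos(a),np.sin(a)]); ey=np.array([-ex[1],ex[0]])
    P=at(p,head,headz)[:2]; t=p['tool'][:2]
    print('pin',P,'tool rel pin',(t-P)@ex,(t-P)@ey)
    for nm,q in(('mouth',mouth),('bulge',bulge),('tongue',tong)):
        X=at(p,q,z)[:2]; print(nm,X,'rel pin',(X-P)@ex,(X-P)@ey,'rel tool',(X-t)@ex,(X-t)@ey)
if __name__=='__main__':
    ana('w14',(321,129.5),(321,174),(321.5,203),(323,41))
    im=cv2.imread('pics/w14.png'); cv2.imwrite('pics/w14a.png',cv2.resize(im[0:220,220:440],None,fx=2.7,fy=2.7,interpolation=cv2.INTER_CUBIC))
E
python3 ana.py
```

```text
pin [611.7 -48.1] tool rel pin -118.15522630668252 -2.482098359632589
mouth [572.6 -56.7] rel pin -40.00078398659661 0.896009773618473 rel tool 78.15444232008592 3.378108133251066
bulge [555.3 -60.9] rel pin -57.7580276120192 0.9159446499913294 rel tool 60.397198694663324 3.3980430096239207
tongue [543.4 -63.9] rel pin -70.03571930988659 0.7173016048183756 rel tool 48.119506996795934 3.1993999644509685
```

View pics/w14a.png

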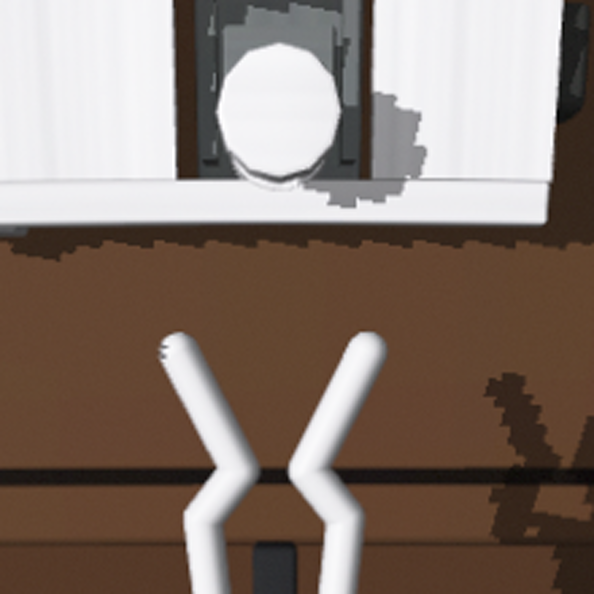

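```bash
python3 -m jog '1 0 2 0 0 0 0; 1 0 4 0 0 0 0; 1 0 4.5 0 0 0 0; 1 0 4.5 0 0 0 0;1 0 4.5 0 0 0 0';  python3 go.py 498.8 -76.1 2.7 -76.35
python3 look.py w15; python3 - <<'E'
import cv2
im=cv2.imread('pics/w15.png'); cv2.imwrite('pics/w15a.png',cv2.resize(im[0:220,220:440],None,fx=2.7,fy=2.7,interpolation=cv2.INTER_CUBIC))
E
```

```text
clock: 12.97
tool_pos: [497.4, -78.4, 2.9]
tool_rot: [-90.0, -0.0, -166.5]
ft_force: [0.3, 0.7, -0.2]
finger_gap: 18.0
shift cm [-0.19  0.02 -0.19] turn [-0.01 -0.14  0.02] t 12.97 pos [497.4 -78.4   2.9] F [ 0.3  0.7 -0.2] gap 18.0
pin_groove [(318.8, 18.5, 0.94)]
clip_grip [(485.4, 381.9, 0.79), (324.2, 304.1, 0.7)]
clip_seat [(417.7, 420.5, 0.79), (321.0, 187.9, 0.77)]
```

View pics/w15a.png

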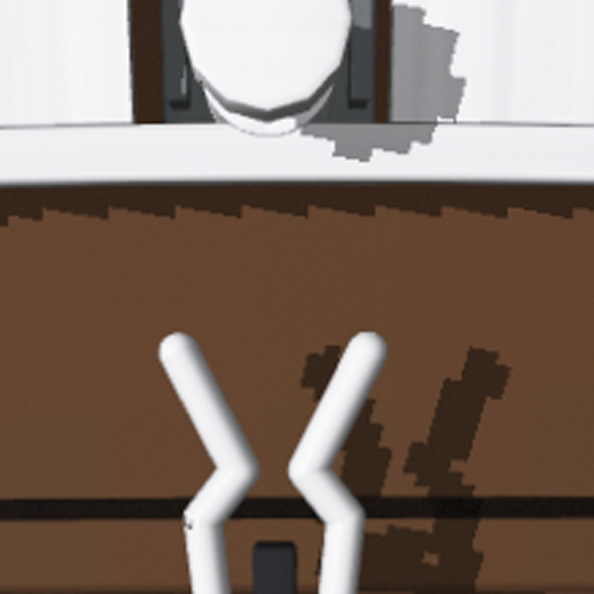

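```bash
python3 - <<'E'
from bench import robot
from h import *
p=robot.snapshot('scene'); im=p['pixels']
cv2.imwrite('pics/s5.png',cv2.resize(im[270:370,250:390],None,fx=5.5,fy=5.5,interpolation=cv2.INTER_CUBIC))
E
```

```text
(no output)
```

View pics/s5.png

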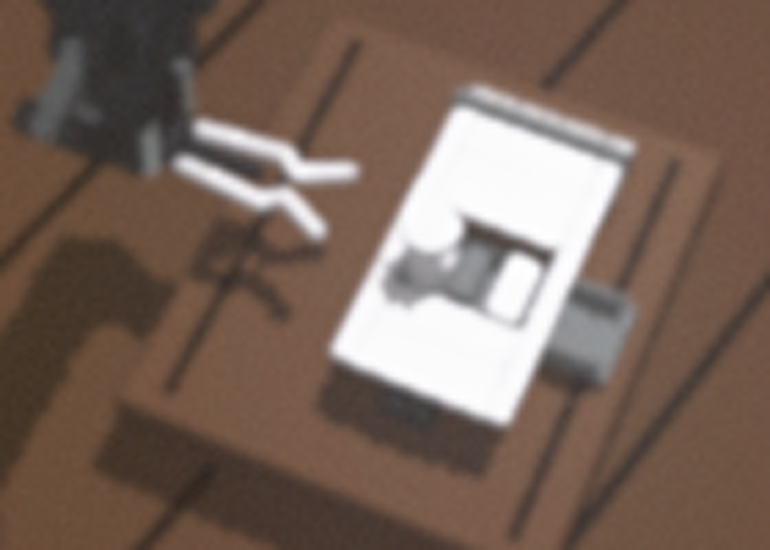

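```bash
python3 - <<'E'
from h import *
np.set_printoptions(precision=1,suppress=True)
f=lambda q:(q[0]/5.5+250,q[1]/5.5+270)
P=at('scene',f((435,225)),58); print('pin scene',P)
# plate near-end corner check: (330,352) x=-16,y=-53 z=40 ; (508,425) x=52
a=np.radians(13.65); ex=np.array([np.cos(a),np.sin(a)]); ey=np.array([-ex[1],ex[0]])
for q in((332,352),(508,425)): X=at('scene',f(q),40); d=(X-P)[:2]; print('plate',d@ex,d@ey)
m=((348+315)/2,(170+232)/2)
for z in(38,42,46,50): X=at('scene',f(m),z); d=(X-P)[:2]; print(z,d@ex,d@ey)
E
sed -i '/__main__/,$d' ana.py; python3 -c "
from ana import *
ana('w15',(320.8,129.5),(320.8,174),(321.5,203),(318.5,11))"
```

```text
pin scene [614.4 -48.4  58. ]
plate -16.998150729368213 -53.5734317084433
plate 51.78694964843635 -53.79274459506581
38 -44.06188104753484 4.122326326836091
42 -43.01058370430828 2.0229473240905196
46 -41.95928636108162 -0.07643167865507859
50 -40.90798901785493 -2.1758106814006215
pin [610.4 -48.5] tool rel pin -116.43486541258882 -2.4187774942108256
mouth [572.8 -58.2] rel pin -38.83701004378358 -0.5759957528475796 rel tool 77.59785536880526 1.8427817413632457
bulge [555.6 -62.3] rel pin -56.545790786240495 -0.49635358686325015 rel tool 59.88907462634833 1.9224239073475735
tongue [543.7 -65.4] rel pin -68.79059795625415 -0.7379494435911625 rel tool 47.64426745633468 1.6808280506196611
```

```bash
python3 -m jog '1 -1 0 -0.06 0 0 0; 1 -2 0 -0.06 0 0 0; 1 -3 0 -0.06 0 0 0; 1 -3.6 0 -0.06 0 0 0; 1 -3.6 0 -0.06 0 0 0'; sed -i 's/^H=.*/H=(611,-48.5,13.65)/' loc.py; python3 loc.py; python3 look.py w16
```

```text
clock: 13.63
tool_pos: [534.8, -67.8, 3.2]
tool_rot: [-90.0, 0.2, -166.3]
ft_force: [0.3, 0.4, -1.7]
finger_gap: 18.4
hatch-frame [-78.6  -0.8   3.2] F [ 0.4  0.3 -1.7] rot [ -90.     0.2 -166.3] gap 18.4 t 13.63
pin_groove [(326.2, 128.2, 0.93)]
clip_grip [(320.7, 305.8, 0.59), (323.1, 93.7, 0.47)]
clip_seat [(323.0, 189.4, 0.63)]
```

View pics/w16.png

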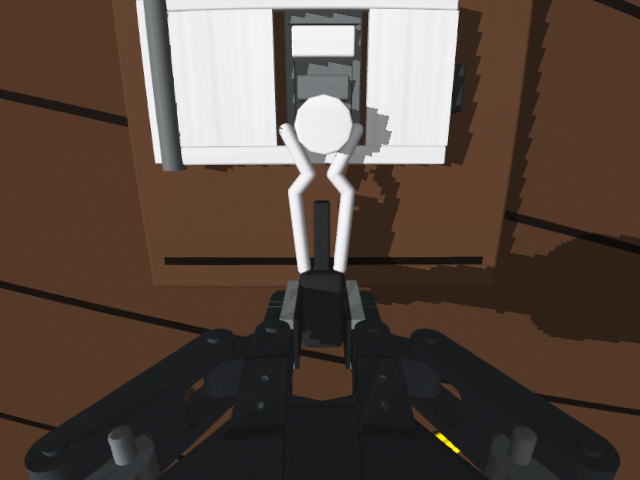

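```bash
for i in 1; do python3 -m jog '1 -0.15 0 0 0 0 0; 1 -0.3 0 0 0 0 0; 1 -0.45 0 0 0 0 0' >/dev/null; python3 loc.py; python3 -m jog '1 -0.15 0 0 0 0 0; 1 -0.3 0 0 0 0 0; 1 -0.45 0 0 0 0 0' >/dev/null; python3 loc.py; done
```

```text
hatch-frame [-76.8  -1.1   2.9] F [ 0.6  0.4 -1.5] rot [ -90.    -0.  -166.4] gap 18.0 t 14.08
hatch-frame [-72.1  -1.    2.8] F [ 0.8  0.9 -1. ] rot [ -90.     0.  -166.4] gap 18.1 t 14.33
```

```bash
python3 -m jog '1 -0.1 0 0 0 0 0; 1 -0.2 0 0 0 0 0; 1 -0.3 0 0 0 0 0' >/dev/null; python3 loc.py; python3 -m jog '1 -0.1 0 0 0 0 0; 1 -0.2 0 0 0 0 0; 1 -0.3 0 0 0 0 0' >/dev/null; python3 loc.py; python3 -m jog '1 -0.1 0 0 0 0 0; 1 -0.2 0 0 0 0 0' >/dev/null; python3 loc.py; python3 -m jog '1 -0.1 0 0 0 0 0; 1 -0.2 0 0 0 0 0' >/dev/null; python3 loc.py
```

```text
hatch-frame [-69.3  -1.    2.8] F [-0.3  0.7 -1.3] rot [ -90.    -0.  -166.4] gap 18.3 t 14.58
hatch-frame [-66.5  -1.2   2.8] F [-0.8 -0.4 -1.1] rot [ -90.    -0.  -166.4] gap 18.3 t 14.83
hatch-frame [-65.4  -1.3   2.7] F [-3.4 -0.6 -1.5] rot [-9.000e+01 -1.000e-01 -1.665e+02] gap 18.3 t 15.0
hatch-frame [-63.3  -1.2   2.6] F [-2.9 -1.1 -0.6] rot [-9.000e+01 -1.000e-01 -1.664e+02] gap 18.6 t 15.17
```

```bash
python3 -m jog '1 -0.1 0 0 0 0 0; 1 -0.2 0 0 0 0 0' >/dev/null; python3 loc.py; python3 -m jog '1 -0.1 0 0 0 0 0; 1 -0.2 0 0 0 0 0' >/dev/null; python3 loc.py; python3 -m jog '1 -0.1 0 0 0 0 0; 1 -0.2 0 0 0 0 0' >/dev/null; python3 loc.py
```

```text
hatch-frame [-60.8  -1.2   2.7] F [-2.3 -1.  -1.5] rot [-9.000e+01 -1.000e-01 -1.664e+02] gap 18.2 t 15.33
hatch-frame [-58.5  -1.2   2.8] F [-2.2 -1.9 -1.1] rot [ -90.    -0.  -166.4] gap 18.2 t 15.5
hatch-frame [-57.1  -1.1   2.7] F [-4.9 -2.2 -0.4] rot [-9.000e+01 -1.000e-01 -1.664e+02] gap 18.5 t 15.67
```

```bash
python3 -m jog '1 -0.1 0 0 0 0 0; 1 -0.2 0 0 0 0 0' >/dev/null; python3 loc.py; python3 -m jog '1 -0.1 0 0 0 0 0; 1 -0.2 0 0 0 0 0' >/dev/null; python3 loc.py
```

```text
hatch-frame [-56.5  -1.1   2.5] F [-7.2 -2.1 -0.6] rot [ -90.    -0.2 -166.5] gap 18.0 t 15.83
hatch-frame [-56.   -1.    2.2] F [-9.1 -1.5 -0.2] rot [ -90.1   -0.4 -166.5] gap 18.2 t 16.0
```

```bash
python3 -m jog '1 -0.1 0 0 0 0 0' >/dev/null; python3 loc.py; python3 -m jog '1 -0.1 0 0 0 0 0' >/dev/null; python3 loc.py
```

```text
hatch-frame [-55.7  -1.    2.1] F [-9.8 -1.8 -1.3] rot [ -90.1   -0.5 -166.5] gap 18.3 t 16.08
hatch-frame [-55.4  -1.    1.9] F [-11.1  -1.9  -1.3] rot [ -90.1   -0.5 -166.5] gap 18.4 t 16.17
```

```bash
python3 -m jog '1 -0.07 0 0 0 0 0' >/dev/null; python3 loc.py; python3 -m jog '1 -0.05 0 0 0 0 0' >/dev/null; python3 loc.py
```

```text
hatch-frame [-55.2  -1.    1.8] F [-11.9  -3.2  -0.7] rot [ -90.1   -0.6 -166.5] gap 18.2 t 16.25
hatch-frame [-55.2  -0.9   1.7] F [-11.4  -2.8  -0.4] rot [ -90.1   -0.6 -166.5] gap 18.2 t 16.33
```

```bash
python3 look.py w17; python3 loc.py; python3 -c "
import cv2
im=cv2.imread('pics/w17.png'); cv2.imwrite('pics/w17a.png',cv2.resize(im[60:360,200:440],None,fx=2,fy=2,interpolation=cv2.INTER_CUBIC))"
```

```text
pin_groove [(323.9, 189.5, 0.56), (322.5, 189.6, 0.19)]
clip_grip [(475.6, 447.9, 0.67)]
clip_seat [(322.7, 190.4, 0.82), (319.7, 172.7, 0.63)]
hatch-frame [-54.6  -0.9   1.8] F [-10.4  -2.9  -0.7] rot [ -90.1   -0.6 -166.5] gap 18.0 t 16.53
```

View pics/w17a.png

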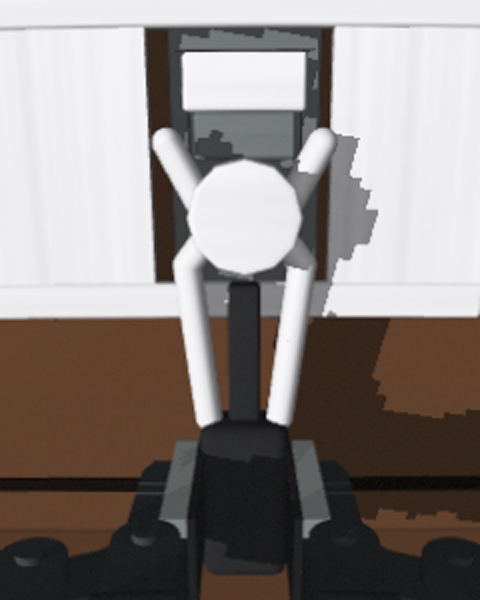

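```bash
python3 -m jog '1 -0.06 0 0 0 0 0' >/dev/null; python3 loc.py; python3 -m jog '1 -0.06 0 0 0 0 0' >/dev/null; python3 loc.py
```

```text
hatch-frame [-54.6  -0.9   1.7] F [-10.5  -2.3  -0.5] rot [ -90.1   -0.6 -166.5] gap 18.2 t 16.62
hatch-frame [-53.8  -1.    1.7] F [-8.9 -1.4  0.1] rot [ -90.1   -0.6 -166.5] gap 17.9 t 16.7
```

```bash
python3 -m jog '1 -0.05 0 0 0 0 0' >/dev/null; python3 loc.py; python3 -m jog '1 -0.05 0 0 0 0 0' >/dev/null; python3 loc.py
```

```text
hatch-frame [-51.1  -1.1   2. ] F [-3.3 -1.1 -1.7] rot [ -90.    -0.4 -166.5] gap 18.5 t 16.78
hatch-frame [-47.5  -0.9   2.6] F [-2.7 -1.2 -2. ] rot [-9.000e+01 -1.000e-01 -1.664e+02] gap 18.2 t 16.87
```

```bash
python3 look.py w18; python3 loc.py; python3 -c "
import cv2
im=cv2.imread('pics/w18.png'); cv2.imwrite('pics/w18a.png',cv2.resize(im[60:360,200:440],None,fx=2,fy=2,interpolation=cv2.INTER_CUBIC))"
```

```text
pin_groove [(326.6, 206.0, 0.64), (320.6, 187.2, 0.58)]
clip_grip [(322.5, 306.7, 0.81), (473.1, 458.4, 0.55)]
clip_seat []
hatch-frame [-46.6  -0.8   2.8] F [-2.4 -1.2 -2.5] rot [ -90.     0.  -166.4] gap 18.4 t 17.07
```

View pics/w18a.png

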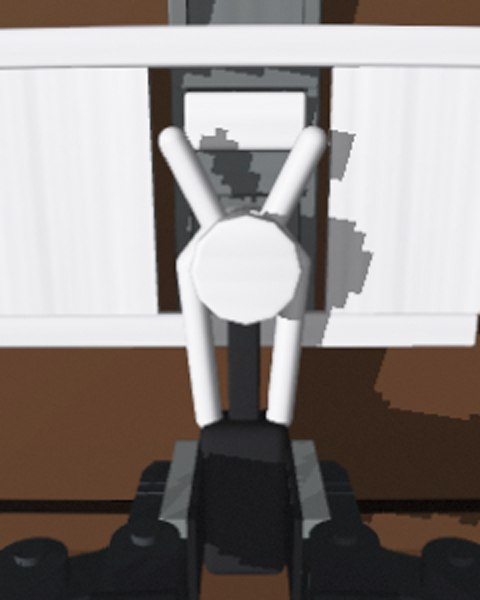

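```bash
python3 -m jog '1 0.1 0 0 0 0 0; 1 0.2 0 0 0 0 0; 1 0.3 0 0 0 0 0' >/dev/null; python3 loc.py; python3 -m jog '1 0.1 0 0 0 0 0; 1 0.2 0 0 0 0 0' >/dev/null; python3 loc.py; python3 -m jog '1 0.1 0 0 0 0 0; 1 0.2 0 0 0 0 0' >/dev/null; python3 loc.py
```

```text
hatch-frame [-49.8  -0.8   2.9] F [-2.  -1.  -1.6] rot [ -90.     0.  -166.4] gap 18.1 t 17.32
hatch-frame [-51.9  -0.8   2.9] F [-2.2 -1.2 -0.8] rot [ -90.     0.  -166.4] gap 17.9 t 17.48
hatch-frame [-52.7  -1.    3.2] F [ 0.3 -1.2 -1.6] rot [-9.000e+01  1.000e-01 -1.664e+02] gap 18.4 t 17.65
```

```bash
python3 -m jog '1 0 0 0.05 0 0 0; 1 0 0 0.05 0 0 0' >/dev/null; python3 loc.py; python3 -m jog '0.4 0 0 0 0 0 0; 0 0 0 0 0 0 0; 0 0 0 0 0 0 0; 0 0 0 0 0 0 0'; python3 loc.py; python3 look.py w19
```

```text
hatch-frame [-52.7  -1.6   3.2] F [ 0.5  0.  -0.8] rot [-9.000e+01  1.000e-01 -1.664e+02] gap 18.4 t 17.82
clock: 18.15
tool_pos: [559.4, -62.7, 3.0]
tool_rot: [-90.0, 0.0, -166.4]
ft_force: [0.4, 0.2, 0.7]
finger_gap: 42.8
hatch-frame [-53.5  -1.6   3. ] F [0.5 0.1 0.7] rot [ -90.     0.  -166.4] gap 42.8 t 18.15
pin_groove [(321.4, 190.5, 0.98)]
clip_grip [(323.9, 291.9, 0.94), (474.1, 447.3, 0.67)]
clip_seat []
```

View pics/w19.png

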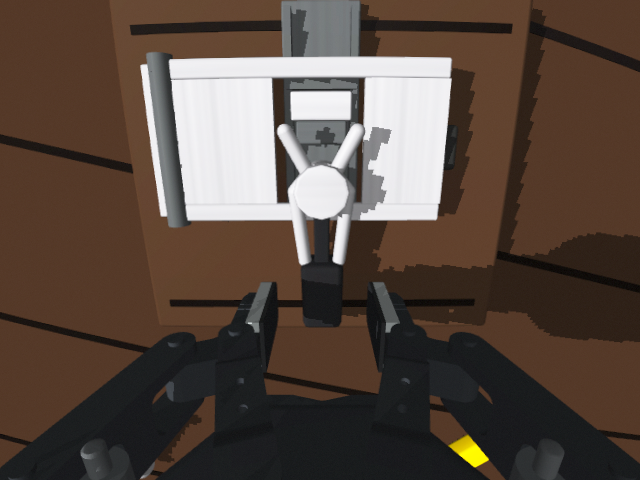

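```bash
python3 -m jog '0 0 -1 0 0 0 0; 0 0 -3 0 0 0 0; 0 0 -6 0 0 0 0; 0 0 -10 0 0 0 0; 0 0 -14 0 0 0 0' >/dev/null; python3 -m jog '0 5 -4 0 0 0 0; 0 8 -6 0 0 0 0; 0 8 -6 0 0 0 0;0 8 -6 0 0 0 0' ; python3 look.py w20; python3 - <<'E'
from bench import robot
from h import *
p=robot.snapshot('scene'); im=p['pixels']
a=cv2.resize(im[270:370,250:390],None,fx=5,fy=5,interpolation=cv2.INTER_CUBIC)
cv2.imwrite('pics/s6.png',a)
E
```

```text
clock: 19.1
tool_pos: [479.2, -83.0, 206.2]
tool_rot: [-89.9, 0.2, -166.6]
ft_force: [0.4, -1.3, -0.5]
finger_gap: 42.8
pin_groove [(323.7, 69.5, 0.94)]
clip_grip [(467.2, 301.2, 0.8), (582.7, 181.4, 0.79), (414.5, 251.6, 0.72)]
clip_seat [(598.2, 217.8, 0.91), (483.5, 333.8, 0.84), (319.1, 67.9, 0.8)]
```

View pics/w20.png

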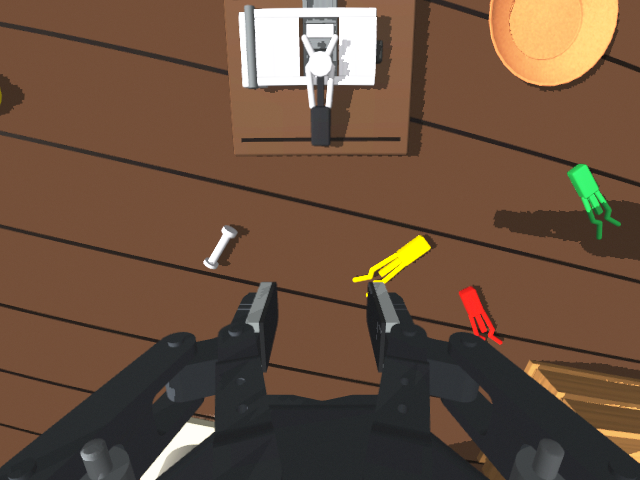

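View pics/s6.png

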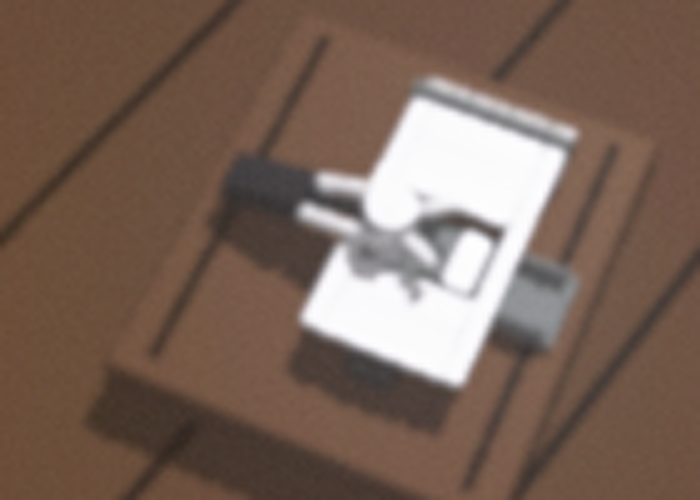

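```bash
python3 - <<'E'
from h import *
import pickle
p=pickle.load(open('w20.pkl','rb'))
im=p['pixels']; cv2.imwrite('pics/w20a.png',cv2.resize(im[0:160,240:400],None,fx=5,fy=5,interpolation=cv2.INTER_CUBIC)[:600])
cv2.imwrite('pics/w20b.png',cv2.resize(im[20:160,260:380],None,fx=4.2,fy=4.2,interpolation=cv2.INTER_CUBIC))
E
```

```text
(no output)
```

View pics/w20b.png

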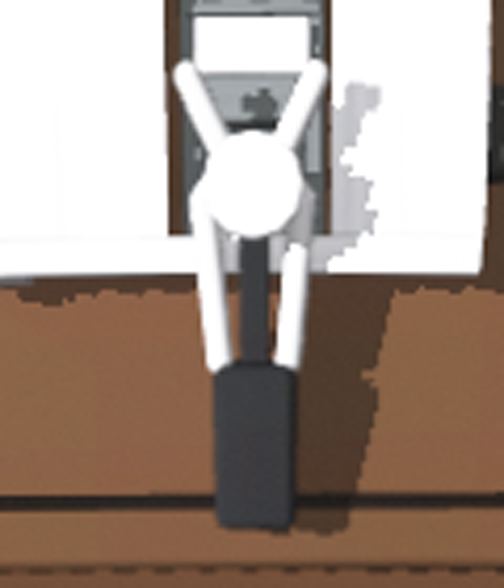

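```bash
python3 - <<'E'
from h import *
import pickle
p=pickle.load(open('w20.pkl','rb'))
f=lambda u,v:(u/4.2+260,v/4.2+20)
a=np.radians(13.65); ex=np.array([np.cos(a),np.sin(a)])
P=at(p,f(253,180),58)[:2]
for zf,zr in((53,53),(51,48),(50,43),(49,40)):
    F=at(p,f(255,368),zf)[:2];B=at(p,f(255,518),zr)[:2]; print(zf,zr,'front',(F-P)@ex,'back',(B-P)@ex,'len',(F-B)@ex,'ctr',((F+B)/2-P)@ex)
M=at(p,f(250,68),46)[:2]; print('mouth',(M-P)@ex,'pin',P)
E
```

```text
53 53 front -38.609301485444384 back -71.85949081429 len 33.250189328845615 ctr -55.234396149867244
51 48 front -38.47854779413575 back -72.02912585040102 len 33.55057805626527 ctr -55.25383682226833
50 43 front -38.41317094848143 back -72.19876088651193 len 33.7855899380305 ctr -55.305965917496685
49 40 front -38.34779410282723 back -72.30054190817854 len 33.95274780535132 ctr -55.324168005502834
mouth 25.265721134465522 pin [612.56944354 -48.43402295]
```

```bash
python3 -c "
from bench import robot
print(robot.finish_job())"
```

```text
the job is handed in; nothing more can be done
None
```

The hatch is locked and handed in. The hasp is folded flat over the pin, and the black-gripped steel clip is home on the neck and let go of. The clock was at about 19 s when I handed it in.

- **Hasp:** I pressed it to its hard stop. The last step read about 24 N at the wrist, and the pictures show the plate flat.
- **Push:** The pin slid about 9 mm at 2–5 N before it held. The force along the push peaked at about 12 N, then fell to 2.7 N as the clip snapped. I backed off with the returning pin until the force was about zero, then opened the jaws.
- **Last check:** The final wrist picture puts the grip centre 55.3 mm behind the pin (55.5 expected), with the legs under the pin's head. The gripper was well clear. The other clips and things in view looked undisturbed.

**Disagreements:**
- **Fingertips:** They behaved as if about 38 mm short of the stated TCP. I therefore set heights by touch and by where the clip rested on the bench, and a scene-camera check put the mouth at about 47 mm for the neck's 46.
- **Wrist camera:** It ran a few millimetres off from the other two, so I judged the final alignment in the picture itself.
- **Released clip:** It may droop slightly at its grip end. I did not measure that.

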